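Flip the damp coaster with a spatula and close the drying tray

TASK

The round coaster on the pulled-out drying tray lies with its dark, damp face down. Slide the held spatula under it and, with a turn of the wrist low over the tray, flip it so that it lies flat on the tray's blue rails with the dark face up, never touching it with the gripper. Then lay the spatula flat on its blue mat again and push the tray fully home until it clicks in, leaving the other toiletries where they stand.

Things in the scene. Friction and masses are not known exactly. Their poses are not given: they have to be found in the camera images.
- coaster_center (a point): centre (half-way up) of the loose round stone coaster, 90 mm across, 9 mm thick, about 70 g; cream above, dark slate-blue below at the start. Its z axis points out of the cream face (up at the start). It lies across the two front rails of the tray.
- tray_deck (a point): middle of the upper face of the tray's flat steel deck, 15 mm above the table. x: the way the tray slides home (away from the robot), z up. Deck 140 mm wide (y), open at both y sides; a 20 mm high rear lip at x = +125 mm. Five blue rails along y, full width, 6 mm wide, 8 mm high, at x = -78, -18, +18, +50, +82 mm. The coaster starts on the front two (x = -40 to -56 mm), over the 54 mm wide, 8 mm high gap between them.
- tray_channel (a point): middle of the 30 mm wide channel between the rails at -18 and +18 mm, on the deck, at the same point as the deck's middle. The far (+x) edge of a tipped-up coaster drops in here and is held by the rails at its foot, so that it can be turned away from the robot onto the three rear rails. The front panel's inner face is 112 mm before this point and rises 37 mm above the deck.
- tray_front (a point): middle of the outer face of the tray's white front panel, where it is pushed; 31 mm above the table; panel 156 mm wide, edges 10 and 52 mm above the table. x: the way the tray slides home. Home, the panel stands just before the white dryer housing (160 mm wide, 78 high, 270 deep).
- tray (a joint): how far the tray has been pushed in, m; 0 is pulled fully out, 0.26 is fully home. It runs with about 1.5 N friction; from 0.246 a sprung click catch resists with about 4 N more, past 0.254 it pulls the tray home to a hard stop.
- spatula_grip (a point): centre of the spatula's black handle (100 mm long, 18 mm wide, 20 mm high, blade pointing along its x axis), 24 mm above the underside of the blade. The steel blade is flat, 40 mm wide, 2.5 mm thick, from 60 to 165 mm ahead of this point along x; z is up when it lies flat. About 150 g. A heel under the handle's rear end (-38 to -50 mm) reaches down to the blade's level.
- mat_top (a point): middle of the upper face of the fixed blue mat, 270 mm (x) by 100 mm (y), 4 mm thick. At the start the spatula lies on it along its x axis, the spatula's handle centre about 50 mm towards -x of the mat's middle.
- can: bystander: silver aerosol can with clip-on lid, 50 mm across, 160 mm high, on a frosted shelf 30 mm above the table, on the left; origin under its centre
- aftershave: bystander: brown glass bottle, 55 by 35 mm, 119 mm high, on the frosted shelf; origin under its centre
- cup: bystander: steel cup with tweezers, 66 mm across, 120 mm high with tweezers, on the frosted shelf; origin under its centre
- mirror: bystander: folded red plastic hand mirror, 85 by 95 mm, 17 mm high, on the frosted shelf; origin under its centre

How it is judged:
By the outcome, as a careful person would: the job done as asked, in the order asked, and still so for the second after the job is handed in, with the robot touching nothing.
It also fails if it takes over 67 s, if anything falls off the work surface, if the arm or the gripper's body presses on something with over 40 N, if the wrist force passes 120 N, or if a joint passes its speed limit or range.

ROBOT

A 6-joint arm with a two-finger parallel gripper is mounted at the origin on the work surface. World frame = base frame: x ahead of the robot, y to its left, z up, the work surface at z = 0. Lengths are in m, angles in degrees, forces in N, time in s.
With the tool pointing down it reaches from about 0.275 to 0.725 m from the base axis. Payload 15.9 kg.
Tool frame: the origin (TCP) lies between the finger pads; the fingertips stand 17 mm ahead of it and the grasp point (between the pads) lies 2 mm behind it; z points along the fingers, y is the direction in which the jaws open and shut (so a half turn about z gives the same grasp; the last joint's range is limited). The gripper opens to 85 mm and grips with 20 to 120 N. Pads are 22 mm wide; open, the fingers measure 114 mm over their backs; the gripper's body (76 mm by 85 mm) begins 54 mm behind the grasp point. The pads swing forward as they close: fully open they stand 13 mm farther back than shut.
Start: joints at [72.135, 12.198, -1.971, 75.831, 0, 90], TCP at [0.153, 0.476, 0.217] pointing down, gripper open.
Joint ranges: [-170.91, 170.91], [-42.67, 98.43], [-65.05, 77.54], [-120.47, 116.71], [-90, 82.35], [-180, 180]. Speed limits (degrees/s): [108.29, 108.29, 136.94, 147.25, 180, 180].

INTERFACE

Orientations are given as [roll, pitch, yaw] about the fixed x, y, z axes, in that order (R = Rz(yaw) Ry(pitch) Rx(roll)).
In Python, from workcell import r, camera, job_done gives the robot as it stands. The module is installed in compiled form; this text tells all that it offers.
- The arm moves only by the tool step_arm, never from a script. Its argument "plan" is text: rows parted by semicolons, each of 7 numbers parted by spaces: the shift along the tool's x, y, z in mm, then the turn, a rotation vector about the tool's x, y, z in units of 5 degrees (1.0 is 5 degrees), then the closure in counts, from 0 (fully open) to 255 (shut). A call has 1 to 20 rows; each row shifts and turns the pose as measured when the row begins, along the tool's axes as they then stand; what a row does not reach is not made up. A row lasts 1/8 s, in which the tool goes at most 62.5 mm and 10.7 degrees, less where a joint would pass 70% of its speed; a pose out of reach is approached as far as the arm can. A call is refused whole if a number of a shift passes 62.5 or a number of a turn 1, either way. A call with a gripper value outside its range is refused whole. The fingers move at their own pace and stop on an object; "force" is the grip in N (left out, the last holds). Time passes only in rows, so rows that do not move let the fingers close. It gives the time, the measured TCP pose, the force and the opening at its end, in the units of the state.
- r.get_state(): the state, without advancing time (a new reading comes with each control period).
- camera(name): name is "scene" or "top" or "wrist"; returns a dict with "frame" (420x560x3 uint8, red, green, blue), "depth" (420x560 float32, m along the optical axis (not along the pixel's ray), 0 where there is no reading), "camera_matrix" (3x3 intrinsics, pixels), "R" (3x3) and "t" (3): a world point X has camera coordinates R X + t. Camera axes: x right, y down, z forward; pixel columns grow to the right and rows downward; lengths in m; the calibration is good to about 2 mm. A picture is of the moment at which its call begins.
- job_done(): hands the job in, once; it reports no verdict.
The state is a dict: "clock": time; "qpos": joint angles; "dq": joint speeds; "effort": joint torques, N m; "eef_pos": TCP position; "eef_rot": TCP orientation; "force": force on the tool from outside, world axes, zero at the start; "wrist_torque": the same for the moment, N m; "width": opening from 0.0 (shut) to 1.0 (fully open).
Only numpy, scipy, OpenCV 4.12 (cv2) and the standard library are available. Lean on these libraries where they do the work, as an engineer would, in place of code of your own. Each camera call takes 0.05 s, during which the arm holds its last target. There are 200 camera calls.

## Working session

There is one attempt and no reset: what is moved stays moved. The work goes in short steps, Python scripts to look and compute and a tool call to move; the robot and the scene stay as the last step left them, time stands still between calls to the robot, and variables do not carry over. Pictures are saved under pics/ and viewed, about 8 in all and at most 12, crops included, and the job is handed in when it is done.

Besides the shell and the picture viewer there is one more tool, called after "Call:" as name(argument=value, ...), one argument or row to a line, values as JSON. step_arm: Moves the arm, as the interface text tells. Its arguments: {"type":"object","properties":{"plan":{"type":"string"},"force":{"type":"number"}},"required":["plan"]}

```bash
mkdir -p pics
cat > h.py <<'E'
import numpy as np, cv2
from workcell import r, camera, job_done
def cloud(c):
    K=c["camera_matrix"];d=c["depth"];v,u=np.mgrid[:d.shape[0],:d.shape[1]]
    P=np.stack([(u-K[0,2])/K[0,0]*d,(v-K[1,2])/K[1,1]*d,d],-1)
    return (P-c["t"])@c["R"]   # world
def save(c,n): cv2.imwrite("pics/"+n+".png",c["frame"][:,:,::-1])
E
python3 - <<'E'
from h import *
print(r.get_state())
for n in("scene","top"):
    c=camera(n);save(c,n+"0");np.savez("pics/"+n+"0.npz",**c);print(n,c["R"].round(3).tolist(),c["t"].round(3), (-c["R"].T@c["t"]).round(3))
a=cv2.imread("pics/scene0.png")
E
```

```text
{'clock': 0.0, 'qpos': array([ 7.21354565e+01,  1.22255346e+01, -2.00900586e+00,  7.58295067e+01,
        1.28679819e-04,  9.00007928e+01]), 'dq': array([-0.00140568, -0.05791861, -0.00267624, -0.05624215,  0.07779487,
       -0.01668049]), 'effort': array([ 8.86127556e-03, -6.86158133e+01,  4.87118089e+01,  1.74140325e-02,
        4.49393910e-04,  2.70105585e-05]), 'eef_pos': array([0.15327631, 0.475561  , 0.21670448]), 'eef_rot': array([-1.79935953e+02, -1.27793552e-04,  1.62134664e+02]), 'force': array([-1.02669125, -0.14713349,  0.13836488]), 'wrist_torque': array([-0.02167274,  0.02408797,  0.02615953]), 'width': 1.0004611585743826}
scene [[0.903, 0.43, -0.016], [0.282, -0.619, -0.733], [-0.325, 0.657, -0.68]] [-0.481 -0.091  1.389] [ 0.911 -0.762  0.87 ]
top [[-0.039, -0.999, -0.004], [-0.977, 0.039, -0.21], [0.21, -0.004, -0.978]] [0.029 0.521 0.968] [0.306 0.012 1.056]
```

View pics/scene0.png

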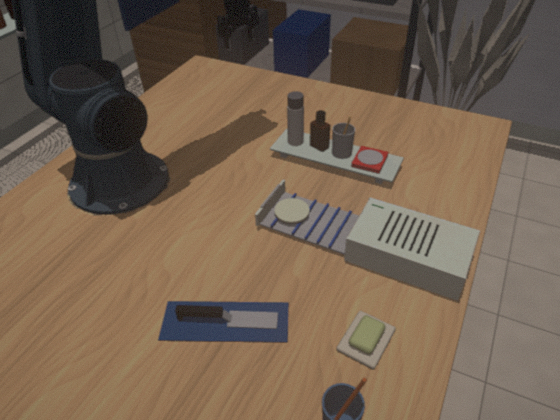

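View pics/top0.png

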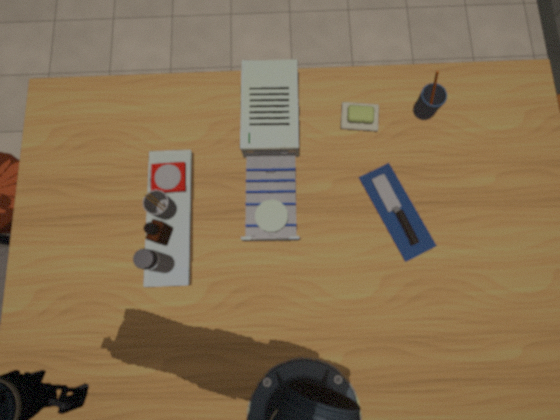

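The top view shows the tray with rails at (245-297, 155-240), the coaster at (270,215), the mat at about (397,212), and the spatula handle at (405,226) with its blade at (386,192). The scene view agrees with this. Next I'll measure these.

```bash
python3 - <<'E'
from h import *
c=dict(np.load("pics/top0.npz"));W=cloud(c);f=c["frame"];hsv=cv2.cvtColor(f,cv2.COLOR_RGB2HSV)
def plane(u,v,z):
    K=c["camera_matrix"];d=np.stack([(u-K[0,2])/K[0,0],(v-K[1,2])/K[1,1],np.ones_like(u)],-1)@c["R"];o=-c["R"].T@c["t"]
    return o+d*((z-o[2])/d[...,2])[...,None]
def comp(m,box,name,z):
    b=np.zeros(m.shape,np.uint8);x0,y0,x1,y1=box;b[y0:y1,x0:x1]=m[y0:y1,x0:x1]
    v,u=np.nonzero(b);P=plane(u.astype(float),v.astype(float),z)
    rr=cv2.minAreaRect((P[:,:2]*1000).astype(np.float32))
    print(name,len(u),"mean",P[:,:2].mean(0).round(4),"rect",np.round(rr[0],1),np.round(rr[1],1),round(rr[2],2),"depth z",np.median(W[v,u,2]).round(4))
    return P
H,S,V=[hsv[...,i] for i in range(3)]
blue=((H>100)&(H<130)&(S>90)).astype(np.uint8)
for p in[(398,245),(386,192),(405,226),(270,215),(270,172),(270,163),(270,239)]:print(p,f[p[1],p[0]],hsv[p[1],p[0]],W[p[1],p[0]].round(4))
mb=(355,160,440,262)
comp(blue,mb,"mat",.004)
comp((V<60),mb,"dark",.025)
comp((S<70)&(V>90),mb,"blade",.007)
comp((S<60)&(V>120)&(H<60)&(H>20),(250,195,292,232),"coaster",.034)
m=blue.copy();m[:, :244]=0;m[:,298:]=0;m[:150]=0;m[245:]=0
n,l,st,ce=cv2.connectedComponentsWithStats(m)
for i in range(1,n):
    if st[i,4]>15:
        u,v=ce[i];comp(l==i,(240,150,300,245),"rail",.023)
pan=(S<40)&(V>150);comp(pan,(235,234,305,246),"panel",.052)
E
python3 -c "
import cv2;a=cv2.imread('pics/top0.png')
b=cv2.resize(a[140:270,230:450],None,fx=3.6,fy=3.6,interpolation=cv2.INTER_CUBIC);cv2.imwrite('pics/crop0.png',b)"
```

```text
(398, 245) [ 53  71 100] [108 120 100] [ 0.4285 -0.2814  0.0029]
(386, 192) [139 133 128] [ 14  20 139] [ 0.5791 -0.2604  0.0091]
(405, 226) [41 32 28] [ 9 81 41] [ 0.4744 -0.2943  0.0415]
(270, 215) [153 157 144] [ 39  21 157] [0.3063 0.0122 1.0557]
(270, 172) [110 106 104] [ 10  14 110] [0.6477 0.0651 0.0203]
(270, 163) [130 127 123] [ 17  14 130] [0.676  0.0646 0.0161]
(270, 239) [99 93 83] [19 41 99] [0.4518 0.0684 0.0532]
mat 2021 mean [ 0.5111 -0.2916] rect [ 525.2 -286.2] [262.   92.9] 23.97 depth z 0.0046
dark 296 mean [ 0.4735 -0.3033] rect [ 475.  -303.4] [97.9 24.8] 20.31 depth z 0.0379
blade 865 mean [ 0.5603 -0.2705] rect [ 524.9 -285.3] [271.2 100.9] 24.05 depth z 0.0064
coaster 910 mean [0.5199 0.0646] rect [523.7  63.2] [ 96.7 101.6] 1.83 depth z 0.032
rail 70 mean [0.655  0.0728] rect [654.1  63.4] [127.3   3. ] 87.7 depth z 0.0233
rail 53 mean [0.623  0.0698] rect [621.7  64.3] [126.5   2.9] 87.71 depth z 0.0238
rail 50 mean [0.5911 0.0686] rect [589.7  65.1] [125.7   2.9] 87.72 depth z 0.0234
panel 8 mean [0.4591 0.1304] rect [458.5 131.8] [15.9  2.7] 87.75 depth z 0.0524
```

View pics/crop0.png

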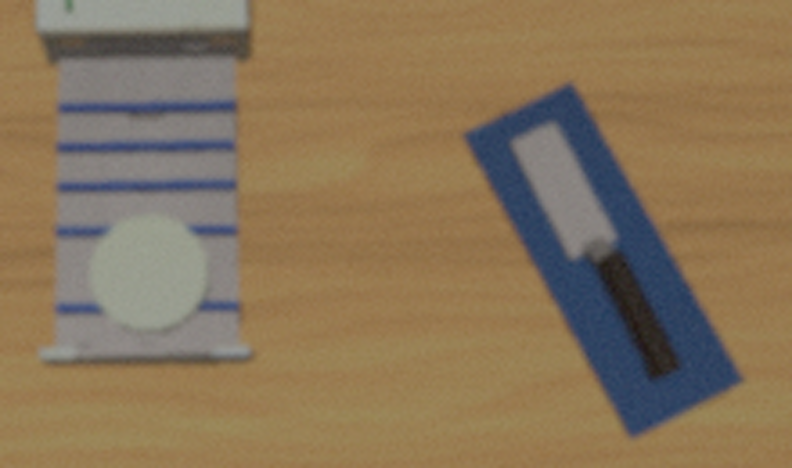

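The mat centre comes out near (0.525,-0.286) at 24° yaw. The tray's middle is near (0.572,0.066) at about -2° yaw. I'll refine the spatula and coaster, and write a row-planning helper.

```bash
cat >> h.py <<'E'
from scipy.spatial.transform import Rotation as Ro
def Rt(yaw,beta=0.,roll=0.):
    "tool rotation: blade heading yaw, tool z tipped beta toward blade, rolled about blade axis"
    b=Ro.from_euler('ZYX',[yaw,0,roll],degrees=True)          # spatula frame
    return b*Ro.from_euler('x',180,degrees=True)*Ro.from_euler('y',beta,degrees=True)
def cur():
    s=r.get_state();return s,np.array(s["eef_pos"]),Ro.from_euler('xyz',s["eef_rot"],degrees=True)
def plan(p,R,n,clo,start=None):
    if start is None: s,p0,R0=cur()
    else: p0,R0=start
    w=(R0.inv()*R).as_rotvec()/n
    dp=(np.array(p)-p0)/n
    rows=[]
    for k in range(n):
        Rk=R0*Ro.from_rotvec(w*k)
        rows.append(" ".join("%g"%x for x in list(np.round(Rk.inv().apply(dp)*1000,1))+list(np.round(np.degrees(w)/5,2))+[clo]))
    print(n,"rows:","; ".join(rows))
def log():
    import json
    s=r.get_state();open("log.jsonl","a").write(json.dumps({k:np.array(v).tolist() for k,v in s.items()})+"\n")
    print("t",round(float(s["clock"]),2),"q",np.round(s["qpos"],1),"p",np.round(s["eef_pos"],4),"rot",np.round(s["eef_rot"],1),"F",np.round(s["force"],1),"w",round(float(s["width"]),3))
GR=np.array([0,0,-.002]) # grasp point in tool
E
python3 - <<'E'
from h import *
c=dict(np.load("pics/top0.npz"));f=c["frame"];hsv=cv2.cvtColor(f,cv2.COLOR_RGB2HSV);H,S,V=[hsv[...,i] for i in range(3)]
def plane(u,v,z):
    K=c["camera_matrix"];d=np.stack([(u-K[0,2])/K[0,0],(v-K[1,2])/K[1,1],np.ones_like(u)],-1)@c["R"];o=-c["R"].T@c["t"]
    return o+d*((z-o[2])/d[...,2])[...,None]
def big(m,seed,z,name):
    n,l=cv2.connectedComponents(m.astype(np.uint8));v,u=np.nonzero(l==l[seed[1],seed[0]])
    P=plane(u.astype(float),v.astype(float),z)[:,:2]*1000
    rr=cv2.minAreaRect(P.astype(np.float32));vx,vy,x,y=cv2.fitLine(P.astype(np.float32),cv2.DIST_L2,0,.01,.01).ravel()
    print(name,len(u),P.mean(0).round(1),np.round(rr[0],1),np.round(rr[1],1),"line",np.degrees(np.arctan2(vy,vx)).round(2));return P
big((V<60),(405,226),.036,"handle")
big((S<60)&(V>95),(386,192),.0065,"blade")
big((S<60)&(V>125)&(H>22),(270,215),.032,"coaster")
m=(np.abs(H.astype(int)-112)<15)&(S>60)
sd=[(252,y) for y in range(195,240)]
print([(y,hsv[y,250].tolist(),hsv[y,292].tolist()) for y in list(range(198,212))+list(range(221,232))])
log()
# waypoint then pregrasp
R1=Rt(90,0);plan([.36,.08,.27],Rt(60,15),10,0)
g=np.array([.478,-.305,.12]);R2=Rt(24,50);
plan(g-R2.apply(GR),R2,12,0,start=(np.array([.36,.08,.27]),Rt(60,15)))
E
```

```text
handle 296 [ 471.7 -300. ] [ 473.2 -300. ] [96.8 24.6] line 21.74
blade 585 [ 578.2 -261. ] [ 577.8 -260.9] [112.5  44.7] line 22.35
coaster 950 [521.5  66.3] [524.1  69.7] [110.4  99.7] line -66.58
[(198, [12, 9, 136], [11, 15, 136]), (199, [4, 15, 137], [20, 11, 134]), (200, [15, 15, 138], [11, 15, 133]), (201, [12, 10, 132], [173, 8, 131]), (202, [117, 20, 126], [117, 42, 128]), (203, [112, 81, 123], [113, 100, 122]), (204, [112, 101, 116], [115, 90, 111]), (205, [117, 45, 114], [131, 19, 107]), (206, [160, 6, 120], [15, 20, 130]), (207, [9, 13, 136], [13, 13, 133]), (208, [13, 17, 137], [13, 13, 136]), (209, [10, 16, 140], [13, 17, 137]), (210, [11, 15, 139], [10, 17, 137]), (211, [19, 15, 135], [19, 15, 132]), (221, [12, 18, 142], [7, 17, 139]), (222, [0, 7, 138], [0, 8, 133]), (223, [135, 8, 132], [123, 21, 124]), (224, [111, 55, 129], [112, 87, 123]), (225, [112, 106, 125], [114, 98, 114]), (226, [117, 77, 116], [126, 32, 120]), (227, [135, 9, 114], [5, 12, 131]), (228, [15, 15, 136], [12, 9, 139]), (229, [17, 12, 143], [8, 15, 139]), (230, [14, 20, 143], [12, 19, 137]), (231,
[... 223 characters left out ...]
2.03 0; -40.4 -18.1 -7.8 -0.27 0.22 2.03 0; -42.8 -10.5 -9 -0.27 0.22 2.03 0; -43.8 -2.6 -9.9 -0.27 0.22 2.03 0; -43.3 5.4 -10.7 -0.27 0.22 2.03 0; -41.5 13.2 -11.3 -0.27 0.22 2.03 0; -38.2 20.5 -11.7 -0.27 0.22 2.03 0; -33.8 27.2 -11.8 -0.27 0.22 2.03 0; -28.2 33 -11.7 -0.27 0.22 2.03 0
12 rows: -25.3 24.6 6.3 -0.33 0.56 0.51 0; -24.4 25.6 5.8 -0.33 0.56 0.51 0; -23.5 26.5 5.3 -0.33 0.56 0.51 0; -22.6 27.4 5 -0.33 0.56 0.51 0; -21.6 28.2 4.7 -0.33 0.56 0.51 0; -20.5 29 4.5 -0.33 0.56 0.51 0; -19.4 29.8 4.3 -0.33 0.56 0.51 0; -18.3 30.5 4.3 -0.33 0.56 0.51 0; -17.1 31.2 4.3 -0.33 0.56 0.51 0; -15.9 31.8 4.4 -0.33 0.56 0.51 0; -14.7 32.4 4.5 -0.33 0.56 0.51 0; -13.4 32.9 4.8 -0.33 0.56 0.51 0
```

```bash
cat >> h.py <<'E'
def screw(p,R,n,clo,start=None):
    "identical rows: constant body twist, found by solving for the row shift"
    if start is None: s,p0,R0=cur()
    else: p0,R0=start
    w=(R0.inv()*R).as_rotvec()/n
    A=sum(Ro.from_rotvec(w*k).as_matrix() for k in range(n))
    sh=np.linalg.solve(A,R0.inv().apply(np.array(p)-p0))
    print(n,"x:"," ".join("%g"%x for x in list(np.round(sh*1000,1))+list(np.round(np.degrees(w)/5,2))+[clo]))
E
python3 - <<'E'
from h import *
screw([.36,.08,.27],Rt(55,10),20,0)
E
```

```text
20 x: -25.5 3 -4.7 -0.09 0.07 1.07 0
```

Call:
step_arm(
  plan="-25.5 3 -4.7 -0.09 0.07 1 0; -25.5 3 -4.7 -0.09 0.07 1 0; -25.5 3 -4.7 -0.09 0.07 1 0; -25.5 3 -4.7 -0.09 0.07 1 0; -25.5 3 -4.7 -0.09 0.07 1 0; -25.5 3 -4.7 -0.09 0.07 1 0; -25.5 3 -4.7 -0.09 0.07 1 0; -25.5 3 -4.7 -0.09 0.07 1 0; -25.5 3 -4.7 -0.09 0.07 1 0; -25.5 3 -4.7 -0.09 0.07 1 0; -25.5 3 -4.7 -0.09 0.07 1 0; -25.5 3 -4.7 -0.09 0.07 1 0; -25.5 3 -4.7 -0.09 0.07 1 0; -25.5 3 -4.7 -0.09 0.07 1 0; -25.5 3 -4.7 -0.09 0.07 1 0; -25.5 3 -4.7 -0.09 0.07 1 0; -25.5 3 -4.7 -0.09 0.07 1 0; -25.5 3 -4.7 -0.09 0.07 1 0; -25.5 3 -4.7 -0.09 0.07 1 0; -25.5 3 -4.7 -0.09 0.07 1 0",
)

```text
clock: 2.6
eef_pos: [0.3787, 0.0688, 0.2665]
eef_rot: [-179.9, -9.5, 58.7]
force: [0.9, -1.0, -0.7]
width: 0.999
```

Run:
```python
from h import *
log()
R=Rt(22,50);screw(np.array([.4735,-.3015,.14])-R.apply(GR),R,16,0)
R=Rt(22,60);screw(np.array([.4735,-.3015,.14])-R.apply(GR),R,16,0)
```

```text
t 2.6 q [  3.6  -7.1 -15.9  75.8   7.8 125.3] p [0.3787 0.0688 0.2665] rot [-179.9   -9.5   58.7] F [ 0.9 -1.  -0.7] w 0.999
16 x: -14.1 21 2.5 -0.23 0.49 0.41 0
16 x: -14.5 20.8 1.6 -0.27 0.61 0.39 0
```

Call:
step_arm(
  plan="-14.3 21 2 -0.25 0.55 0.4 0; -14.3 21 2 -0.25 0.55 0.4 0; -14.3 21 2 -0.25 0.55 0.4 0; -14.3 21 2 -0.25 0.55 0.4 0; -14.3 21 2 -0.25 0.55 0.4 0; -14.3 21 2 -0.25 0.55 0.4 0; -14.3 21 2 -0.25 0.55 0.4 0; -14.3 21 2 -0.25 0.55 0.4 0; -14.3 21 2 -0.25 0.55 0.4 0; -14.3 21 2 -0.25 0.55 0.4 0; -14.3 21 2 -0.25 0.55 0.4 0; -14.3 21 2 -0.25 0.55 0.4 0; -14.3 21 2 -0.25 0.55 0.4 0; -14.3 21 2 -0.25 0.55 0.4 0; -14.3 21 2 -0.25 0.55 0.4 0; -14.3 21 2 -0.25 0.55 0.4 0",
)

```text
clock: 4.6
eef_pos: [0.4725, -0.3139, 0.1322]
eef_rot: [-178.7, -56.4, 19.5]
force: [0.2, -0.6, -0.6]
width: 0.993
```

Run:
```python
from h import *
log()
c=camera("wrist");save(c,"w1");np.savez("pics/w1.npz",**c)
import json
from scipy.optimize import least_squares
D=[json.loads(l) for l in open("log.jsonl")]
# product of exponentials: axes z, y, -y, y, z?, x at zero config, tool forward
def fk(q,x):
    q=np.radians(q);h,a,L2,L3,o3,d4,dt,oy=x
    e=lambda ax,t:Ro.from_rotvec(np.array(ax)*t)
    R=e([0,0,1],q[0]);p=np.array([0,0,h])+R.apply([a,oy,0])
    R=R*e([0,1,0],q[1]);p=p+R.apply([0,0,L2])
    R=R*e([0,1,0],-q[2]);p=p+R.apply([L3,0,o3])
    R=R*e([0,1,0],q[3]);p=p+R.apply([d4,0,0])
    R=R*e([0,0,1],q[4]);p=p+R.apply([dt,0,0])
    return p,R*e([1,0,0],q[5])
x0=[.3,0.05,.35,.35,0,.05,.2,0]
f=lambda x:np.concatenate([fk(d["qpos"],x)[0]-d["eef_pos"] for d in D]+[.01*(np.array(x)-x0)])
s=least_squares(f,x0);print(s.x.round(3),np.abs(f(s.x)[:-8]).max())
for d in D:
    print((fk(d["qpos"],s.x)[1].inv()*Ro.from_euler('xyz',d["eef_rot"],degrees=True)).as_matrix().round(2).tolist())
```

```text
t 4.6 q [-62.3  16.4 -33.3  30.4  55.8 102.7] p [ 0.4725 -0.3139  0.1322] rot [-178.7  -56.4   19.5] F [ 0.2 -0.6 -0.6] w 0.993
[0.225 0.003 0.478 0.39  0.072 0.12  0.33  0.   ] 0.00021130777109454324
[[0.0, 0.0, 1.0], [0.0, 1.0, -0.0], [-1.0, 0.0, 0.0]]
[[-0.0, 0.0, 1.0], [-0.0, 1.0, -0.0], [-1.0, -0.0, -0.0]]
[[0.0, 0.0, 1.0], [0.0, 1.0, -0.0], [-1.0, 0.0, 0.0]]
```

View pics/w1.png

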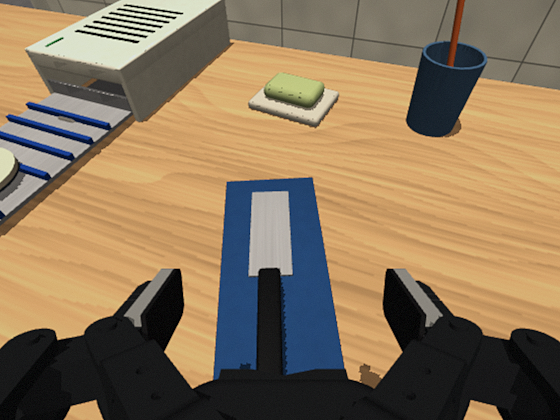

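The wrist view shows the blade with corners at about (250,192), (289,191), (292,275) and (249,275), and the handle at (270,270-370), midway between the open fingers. I'll refine the spatula pose from these and check that the flip is reachable.

```bash
cat >> h.py <<'E'
X=[0.225,0.003,0.478,0.39,0.072,0.12,0.33,0.]
QL=np.array([[-170.91,170.91],[-42.67,98.43],[-65.05,77.54],[-120.47,116.71],[-90,82.35],[-180,180]])
def fk(q,x=X):
    q=np.radians(q);h,a,L2,L3,o3,d4,dt,oy=x
    e=lambda ax,t:Ro.from_rotvec(np.array(ax)*t)
    R=e([0,0,1],q[0]);p=np.array([0,0,h])+R.apply([a,oy,0])
    R=R*e([0,1,0],q[1]);p=p+R.apply([0,0,L2])
    R=R*e([0,1,0],-q[2]);p=p+R.apply([L3,0,o3])
    R=R*e([0,1,0],q[3]);p=p+R.apply([d4,0,0])
    R=R*e([0,0,1],q[4]);p=p+R.apply([dt,0,0])
    return p,R*e([1,0,0],q[5])*Ro.from_matrix([[0,0,1],[0,1,0],[-1,0,0]])
def ik(p,R,q0):
    from scipy.optimize import least_squares
    f=lambda q:np.concatenate([(fk(q)[0]-p)*10,(fk(q)[1].inv()*R).as_rotvec()])
    s=least_squares(f,np.clip(q0,QL[:,0]+.1,QL[:,1]-.1),bounds=(QL[:,0],QL[:,1]),x_scale=30.)
    return s.x,np.linalg.norm(f(s.x))
E
python3 - <<'E'
from h import *
c=dict(np.load("pics/w1.npz"));f=c["frame"];hsv=cv2.cvtColor(f,cv2.COLOR_RGB2HSV)
m=((hsv[...,1]<50)&(hsv[...,2]>120)).astype(np.uint8);n,l=cv2.connectedComponents(m);v,u=np.nonzero(l==l[230,270])
K=c["camera_matrix"];d=np.stack([(u-K[0,2])/K[0,0],(v-K[1,2])/K[1,1],np.ones(len(u))],-1)@c["R"];o=-c["R"].T@c["t"]
P=(o+d*((.0065-o[2])/d[:,2])[:,None])[:,:2]*1000
rr=cv2.minAreaRect(P.astype(np.float32));bx=cv2.boxPoints(rr);vx,vy,_,_=cv2.fitLine(P.astype(np.float32),cv2.DIST_L2,0,.01,.01).ravel();a=np.arctan2(vy,vx)
print("blade",rr,np.degrees(a),"grip est",np.array(rr[0])-112.5*np.array([np.cos(a),np.sin(a)]))
q0=[-25,40,-20,60,50,100]
for beta in(45,57,65):
    q=q0
    for th,x,z in((0,.522,.017),(0,.522,.05),(20,.535,.05),(40,.55,.06),(60,.565,.07),(75,.58,.07),(90,.59,.07)):
        R=Rt(87.8,beta,th);B=Ro.from_euler('ZYX',[87.8,0,th],degrees=True)
        # blade centre at (x,.066,z) ; grip centre
        g=np.array([x,.066,z])+B.apply([-.1125,0,.023]);p=g-R.apply(GR)
        q,e=ik(p,R,q);print(beta,th,q.round(0),round(e,3))
E
```

```text
blade ((576.9349365234375, -258.78680419921875), (105.34825897216797, 40.54231262207031), 22.220457077026367) 22.353209 grip est [ 472.88853455 -301.57226562]
45 0 [-29.  38.  -6.  70.  39.  55.] 0.0
45 0 [-29.  36.  -4.  74.  39.  55.] 0.0
45 20 [-25.  51.  19.  95.  34.  64.] 0.0
45 40 [-22.  66.  45. 117.  31.  74.] 0.057
45 60 [-23.  67.  47. 117.  34.  89.] 0.333
45 75 [-24.  68.  47. 117.  37. 100.] 0.525
45 90 [-25.  70.  46. 117.  42. 112.] 0.687
57 0 [-32.  47.   0.  81.  46.  43.] 0.0
57 0 [-32.  45.   2.  84.  46.  43.] 0.0
57 20 [-29.  56.  21. 101.  42.  56.] 0.0
57 40 [-27.  67.  40. 117.  39.  69.] 0.059
57 60 [-26.  68.  41. 117.  41.  87.] 0.276
57 75 [-27.  69.  42. 117.  45. 100.] 0.426
57 90 [-28.  71.  42. 117.  48. 113.] 0.549
65 0 [-34.  54.   5.  90.  50.  34.] 0.0
65 0 [-34.  52.   6.  93.  50.  34.] 0.0
65 20 [-31.  61.  22. 106.  46.  49.] 0.0
65 40 [-29.  68.  36. 117.  45.  65.] 0.065
65 60 [-29.  68.  37. 117.  46.  84.] 0.239
65 75 [-29.  70.  39. 117.  49.  99.] 0.358
65 90 [-29.  71.  38. 117.  52. 112.] 0.456
```

Full roll is limited by joint 4 to about 38°. The flip can still work:
- Roll to about 33° with the coaster's foot in the channel.
- Then push the coaster over with the blade's leading edge, its foot held by the rail.

I'll check that path and the body clearance, and get the grasp rows.

Run:
```python
from h import *
R=Rt(22.3,57);g=np.array([.473,-.3015,.028])
screw(g+[0,0,.05]-R.apply(GR),R,4,0)
plan(g-R.apply(GR),R,5,0,start=(g+[0,0,.05]-R.apply(GR),R))
Y=87.8;t0=np.array([.572,.066,.015]);T=Ro.from_euler('z',-2.2,degrees=True)
q=[-32,45,2,84,46,43]
for beta in(50,57):
  for th,x,z in((0,-48,2),(0,-48,4),(15,-47,16),(30,-44,25),(35,-30,35),(35,-15,50),(35,-5,55)):
    R=Rt(Y,beta,th);B=Ro.from_euler('ZYX',[Y,0,th],degrees=True)
    bc=t0+T.apply([x/1000,0,z/1000]);g=bc+B.apply([-.1125,0,.02275]);p=g-R.apply(GR)
    q,e=ik(p,R,q)
    lo=min(((g+R.apply([sx*.0425,sy*.0425,-.054]))[2]) for sx in(-1,1) for sy in(-1,1))
    print(beta,th,x,z,q.round(0),round(e,3),"low",lo.round(3))
```

```text
4 x: -10.1 -3 8.9 0.05 0.03 -0.09 0
5 rows: -8.4 -0 5.4 0 0 0 0; -8.4 -0 5.4 0 0 0 0; -8.4 -0 5.4 0 0 0 0; -8.4 -0 5.4 0 0 0 0; -8.4 -0 5.4 0 0 0 0
50 0 -48 2 [-30.  42.  -3.  74.  43.  51.] 0.0 low 0.042
50 0 -48 4 [-30.  42.  -3.  74.  43.  51.] 0.0 low 0.044
50 15 -47 16 [-28.  49.  11.  90.  38.  58.] 0.0 low 0.044
50 30 -44 25 [-25.  60.  28. 106.  35.  65.] 0.0 low 0.04
50 35 -30 35 [-24.  65.  39. 114.  35.  68.] 0.0 low 0.046
50 35 -15 50 [-24.  66.  44. 117.  35.  69.] 0.015 low 0.061
50 35 -5 55 [-24.  66.  45. 117.  36.  70.] 0.037 low 0.066
57 0 -48 2 [-32.  47.   1.  81.  47.  43.] 0.0 low 0.034
57 0 -48 4 [-32.  47.   1.  81.  47.  43.] 0.0 low 0.036
57 15 -47 16 [-30.  54.  13.  94.  43.  53.] 0.0 low 0.036
57 30 -44 25 [-28.  62.  28. 108.  40.  61.] 0.0 low 0.033
57 35 -30 35 [-27.  67.  38. 115.  39.  64.] 0.0 low 0.039
57 35 -15 50 [-26.  67.  40. 117.  40.  65.] 0.025 low 0.054
57 35 -5 55 [-26.  66.  42. 117.  41.  66.] 0.044 low 0.059
```

Call:
step_arm(
  plan="-10.1 -3 8.9 0.05 0.03 -0.09 0; -10.1 -3 8.9 0.05 0.03 -0.09 0; -10.1 -3 8.9 0.05 0.03 -0.09 0; -10.1 -3 8.9 0.05 0.03 -0.09 0; -8.4 0 5.4 0 0 0 0; -8.4 0 5.4 0 0 0 0; -8.4 0 5.4 0 0 0 0",
)

```text
clock: 5.52
eef_pos: [0.4742, -0.2996, 0.0427]
eef_rot: [179.9, -57.0, 22.5]
force: [-0.8, 0.0, 0.7]
width: 0.998
```

Run:
```python
from h import *
log();R=Rt(22.3,57);g=np.array([.473,-.3015,.029])
screw(g-R.apply(GR),R,3,0)
```

```text
t 5.53 q [-61.6  24.9 -39.   16.9  56.5 100.9] p [ 0.4742 -0.2996  0.0427] rot [179.9 -57.   22.5] F [-0.8  0.   0.7] w 0.998
3 x: -4.2 0.4 2.6 -0 0 0.01 0
```

Call:
step_arm(
  plan="-4.2 0.4 2.6 0 0 0 0; -4.2 0.4 2.6 0 0 0 0; -4.2 0.4 2.6 0 0 0 0; 0 0 0 0 0 0 255; 0 0 0 0 0 0 255; 0 0 0 0 0 0 255; 0 0 0 0 0 0 255; 0 0 0 0 0 0 255; 0 0 0 0 0 0 255; 0 0 0 0 0 0 255",
  force=70,
)

```text
clock: 6.78
eef_pos: [0.4746, -0.3013, 0.0272]
eef_rot: [179.8, -57.0, 22.5]
force: [0.6, 0.0, 0.5]
width: 0.186
```

Run:
```python
from h import *
log();s,p,R=cur()
R1=Rt(22.3,57)
plan(p+np.array([0,0,.09]),R1,4,255)
# then to the tray side: blade heading 87.8, tip clear of deck: blade centre 0.12+ toward -y of coaster, high z
t0=np.array([.572,.066,.015]);T=Ro.from_euler('z',-2.2,degrees=True)
R2=Rt(87.8,57);B=Ro.from_euler('z',87.8,degrees=True)
bc=t0+T.apply([-.048,-.155,.06]);g=bc+B.apply([-.1125,0,.02275]);p2=g-R2.apply(GR)
print(p2);screw(p2,R2,14,255,start=(p+np.array([0,0,.09]),R))
q=s["qpos"]
for k in range(0,15,2):
    w=(R.inv()*R2).as_rotvec();q,e=ik(p+[0,0,.09]+(p2-p-[0,0,.09])*k/14,R*Ro.from_rotvec(w*k/14),q);print(q.round(0),round(e,3))
```

```text
t 6.78 q [-61.7  26.8 -39.3  14.7  56.5 100.8] p [ 0.4746 -0.3013  0.0272] rot [179.8 -57.   22.5] F [0.6 0.  0.5] w 0.186
4 rows: 18.9 0 -12.3 0 0 0.01 255; 18.9 0 -12.3 0 0 0.01 255; 18.9 0 -12.3 0 0 0.01 255; 18.9 0 -12.3 0 0 0.01 255
[ 0.51383103 -0.19778411  0.09666072]
14 x: 3.1 -2.4 7.5 0.78 0 -0.51 255
[-62.  18. -35.  28.  57. 101.] 0.0
[-60.  24. -26.  44.  57.  86.] 0.0
[-59.  30. -17.  58.  56.  73.] 0.0
[-56.  36.  -8.  70.  53.  61.] 0.0
[-53.  41.   1.  81.  50.  52.] 0.0
[-50.  46.   9.  90.  47.  44.] 0.0
[-47.  51.  18.  98.  43.  38.] 0.0
[-43.  56.  27. 106.  39.  32.] 0.0
```

Call:
step_arm(
  plan="18.9 0 -12.3 0 0 0 255; 18.9 0 -12.3 0 0 0 255; 18.9 0 -12.3 0 0 0 255; 18.9 0 -12.3 0 0 0 255; 3.1 -2.4 7.5 0.78 0 -0.51 255; 3.1 -2.4 7.5 0.78 0 -0.51 255; 3.1 -2.4 7.5 0.78 0 -0.51 255; 3.1 -2.4 7.5 0.78 0 -0.51 255; 3.1 -2.4 7.5 0.78 0 -0.51 255; 3.1 -2.4 7.5 0.78 0 -0.51 255; 3.1 -2.4 7.5 0.78 0 -0.51 255; 3.1 -2.4 7.5 0.78 0 -0.51 255; 3.1 -2.4 7.5 0.78 0 -0.51 255; 3.1 -2.4 7.5 0.78 0 -0.51 255; 3.1 -2.4 7.5 0.78 0 -0.51 255; 3.1 -2.4 7.5 0.78 0 -0.51 255; 3.1 -2.4 7.5 0.78 0 -0.51 255; 3.1 -2.4 7.5 0.78 0 -0.51 255",
)

```text
clock: 9.02
eef_pos: [0.5102, -0.1943, 0.0951]
eef_rot: [-180.0, -56.9, 89.6]
force: [0.7, 0.3, -1.2]
width: 0.188
```

Run:
```python
from h import *
log()
c=camera("wrist");save(c,"w2");np.savez("pics/w2.npz",**c)
# where the wrist picture should show: predicted blade centre/corners
s,p,R=cur();B=R*Rt(0,57).inv();g=p+R.apply(GR)
print("blade axis",B.apply([1,0,0]).round(3),"up",B.apply([0,0,1]).round(3))
K=c["camera_matrix"]
for q in([.06,.02,-.0215],[.06,-.02,-.0215],[.165,.02,-.0215],[.165,-.02,-.0215]):
    w=g+B.apply(q);x=K@(c["R"]@w+c["t"]);print(w.round(4),(x[:2]/x[2]).round(1))
```

```text
t 9.03 q [-42.8  58.5  30.7 108.1  38.2  30.9] p [ 0.5102 -0.1943  0.0951] rot [-180.   -56.9   89.6] F [ 0.7  0.3 -1.2] w 0.188
blade axis [ 0.001  1.    -0.001] up [0.    0.001 1.   ]
[ 0.4904 -0.1344  0.0743] [253.  201.5]
[ 0.5304 -0.1345  0.0742] [313.3 201.3]
[ 0.4905 -0.0294  0.0741] [259.3 112.5]
[ 0.5305 -0.0295  0.0741] [305.5 112.3]
```

View pics/w2.png

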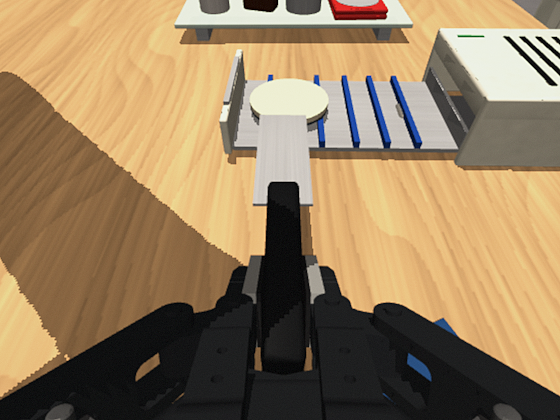

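The blade's near corners are at about (254,205) and (312,205) and its far edge is near row 115, about 3 px from prediction. The coaster is at (289,102), with rails at columns 320, 350, 378 and 407. I'll measure the tray relative to the blade in this same picture.

Run:
```python
from h import *
c=dict(np.load("pics/w2.npz"));f=c["frame"];hsv=cv2.cvtColor(f,cv2.COLOR_RGB2HSV);H,S,V=[hsv[...,i].astype(int) for i in range(3)]
W=cloud(c);K=c["camera_matrix"];o=-c["R"].T@c["t"]
def pl(u,v,z):
    d=np.stack([(u-K[0,2])/K[0,0],(v-K[1,2])/K[1,1],np.ones(len(u))],-1)@c["R"];return (o+d*((z-o[2])/d[:,2])[:,None])*1000
b=W[130:200:5,262:305:6].reshape(-1,3);b=b[np.abs(b[:,2]-.075)<.02]
A=np.c_[b[:,:2],np.ones(len(b))];k=np.linalg.lstsq(A,b[:,2],rcond=None)[0];print("blade z",np.median(b[:,2]),"slopes",k[:2].round(4),len(b))
m=((np.abs(H-112)<14)&(S>110)).astype(np.uint8);m[:, 440:]=0;m[160:]=0
n,l,st,_=cv2.connectedComponentsWithStats(m)
T=Ro.from_euler('z',2.2,degrees=True)
for i in range(1,n):
    if st[i,4]<40: continue
    v,u=np.nonzero(l==i);P=pl(u,v,.023);vx,vy,x,y=cv2.fitLine(P[:,:2].astype(np.float32),cv2.DIST_L2,0,.01,.01).ravel()
    if vy<0:vx,vy=-vx,-vy
    print("rail",st[i,:4],"x at y=66:",round(float(x+(66-y)*vx/vy),1),"heading",np.degrees(np.arctan2(vy,vx)).round(1),"y",P[:,1].min().round(0),P[:,1].max().round(0),"dz",np.median(W[v,u,2]).round(4))
m=((H>18)&(H<40)&(S<75)&(V>190)).astype(np.uint8);n,l=cv2.connectedComponents(m);i=l[95,289];v,u=np.nonzero(l==i)
P=pl(u,v,.032);h=cv2.convexHull(P[:,:2].astype(np.float32));print("coaster",cv2.minEnclosingCircle(h),"px",u.min(),u.max(),v.min(),v.max(), "x range",P[:,0].min(),P[:,0].max(),"y max",P[:,1].max(),"dz",np.median(W[v,u,2]))
```

```text
blade z 0.0735914357015898 slopes [-0.0081 -0.0058] 95
rail [314  75   6  11] x at y=66: 554.0 heading 89.4 y 111.0 136.0 dz 0.023
rail [342  76  18  72] x at y=66: 588.2 heading 88.3 y -13.0 133.0 dz 0.0229
rail [366  76  25  72] x at y=66: 619.6 heading 88.3 y -13.0 133.0 dz 0.0228
rail [390  76  32  72] x at y=66: 651.2 heading 88.2 y -13.0 133.0 dz 0.0227
rail [317 117   8  30] x at y=66: 553.4 heading 88.0 y -11.0 41.0 dz 0.0229
coaster ((513.7799682617188, 70.7282485961914), 50.95409393310547) px 249 328 79 118 x range 472.66757215696913 563.4661242559679 y max 108.91471174913691 dz 0.03211454728165572
```

```bash
cat >> h.py <<'E'
T0=np.array([.5705,.064,.015]);TY=-1.8;TT=Ro.from_euler('z',TY,degrees=True)
def pose(x,y,z,th,beta=57,yaw=90+TY):
    "TCP pose for blade centre (mid thickness) at tray coords x,y,z (mm)"
    B=Ro.from_euler('ZYX',[yaw,0,th],degrees=True);R=Rt(yaw,beta,th)
    return T0+TT.apply(np.array([x,y,z])/1000)+B.apply([-.1125,0,.02275])-R.apply(GR),R
def where():
    s,p,R=cur();B=R*Rt(0,57).inv();bc=p+R.apply(GR)-B.apply([-.1125,0,.02275])
    e=B.as_euler('ZYX',degrees=True)
    print("blade in tray",(TT.inv().apply(bc-T0)*1000).round(1),"yaw/pitch/roll",(e-[90+TY,0,0]).round(1))
E
python3 - <<'E'
from h import *
where();a=pose(-48,-146,4,0);screw(*a,7,255)
b=pose(-48,4,4,0);plan(*b,10,255,start=a)
E
```

```text
blade in tray [ -55.4 -147.8   57.9] yaw/pitch/roll [1.8 0.1 0. ]
7 x: -6.3 0.6 4.4 -0.04 0 0.03 255
10 rows: 8.2 0 12.6 0 0 0 255; 8.2 0 12.6 0 0 0 255; 8.2 0 12.6 0 0 0 255; 8.2 0 12.6 0 0 0 255; 8.2 0 12.6 0 0 0 255; 8.2 0 12.6 0 0 0 255; 8.2 0 12.6 0 0 0 255; 8.2 0 12.6 0 0 0 255; 8.2 0 12.6 0 0 0 255; 8.2 0 12.6 0 0 0 255
```

Call:
step_arm(
  plan="-6.3 0.6 4.4 -0.04 0 0.03 255; -6.3 0.6 4.4 -0.04 0 0.03 255; -6.3 0.6 4.4 -0.04 0 0.03 255; -6.3 0.6 4.4 -0.04 0 0.03 255; -6.3 0.6 4.4 -0.04 0 0.03 255; -6.3 0.6 4.4 -0.04 0 0.03 255; -6.3 0.6 4.4 -0.04 0 0.03 255; 0 0 0 0 0 0 255",
)

```text
clock: 10.07
eef_pos: [0.5143, -0.1921, 0.0365]
eef_rot: [-179.7, -56.9, 87.4]
force: [0.7, -1.0, -1.3]
width: 0.188
```

Run:
```python
from h import *
log();where();c=camera("wrist");save(c,"w3");W=cloud(c)
b=W[110:215,262:305].reshape(-1,3);b=b[(np.abs(b[:,2]-.0205)<.006)&(b[:,1]<-.035)&(b[:,1]>-.12)]
print(len(b),np.median(b[:,2]),[np.median(b[(b[:,1]>y)&(b[:,1]<y+.02),2]).round(4) for y in(-.12,-.09,-.06)])
b=pose(-48,-146,3.5,0);screw(*b,2,255)
```

```text
t 10.07 q [-42.9  60.8  26.7 100.9  39.4  32.6] p [ 0.5143 -0.1921  0.0365] rot [-179.7  -56.9   87.4] F [ 0.7 -1.  -1.3] w 0.188
blade in tray [ -47.3 -147.    -0.3] yaw/pitch/roll [-0.5  0.1  0.2]
2512 0.015180375622972617 [np.float64(0.0153), np.float64(0.0152), np.float64(0.015)]
2 x: 1.7 0 -0.5 0.03 0.01 -0.04 255
```

View pics/w3.png

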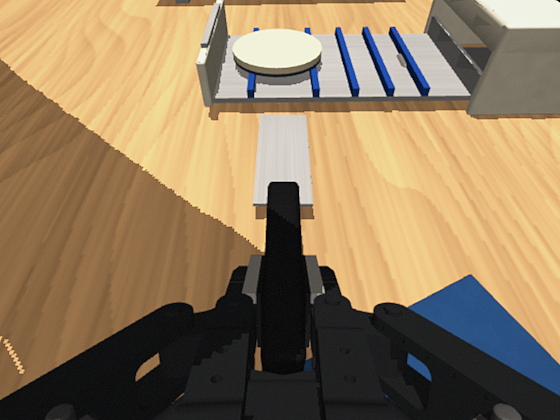

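The blade is lined up between the front rails at about columns 250 and 315. It needs to come up about 4 mm, then go in.

Call:
step_arm(
  plan="2.1 0 -1.2 0.05 0.02 -0.05 255; 2.1 0 -1.2 0.05 0 -0.05 255; 0 0 0 0 0 0 255",
)

```text
clock: 10.5
eef_pos: [0.5148, -0.1921, 0.0427]
eef_rot: [179.9, -57.0, 88.6]
force: [-0.0, 0.1, -1.6]
width: 0.187
```

Run:
```python
from h import *
log();where();b=pose(-48,4,4.4,0);plan(*b,12,255)
```

```text
t 10.5 q [-42.7  60.9  27.7 102.2  39.1  31.9] p [ 0.5148 -0.1921  0.0427] rot [179.9 -57.   88.6] F [-0.   0.1 -1.6] w 0.187
blade in tray [ -48.2 -146.9    6. ] yaw/pitch/roll [ 0.3  0.  -0. ]
12 rows: 6.7 0 10.6 -0 0 0 255; 6.7 0 10.6 -0 0 0 255; 6.7 0 10.6 -0 0 0 255; 6.7 0 10.6 -0 0 0 255; 6.7 0 10.6 -0 0 0 255; 6.7 0 10.6 -0 0 0 255; 6.7 0 10.6 -0 0 0 255; 6.7 -0 10.6 -0 0 0 255; 6.7 -0 10.6 -0 0 0 255; 6.7 -0 10.6 -0 0 0 255; 6.7 -0 10.6 -0 0 0 255; 6.7 -0 10.6 -0 0 0 255
```

Call:
step_arm(
  plan="-1.3 0 0.8 0 0 0 255; 0 0 0 0 0 0 255; 6.8 0 10.5 0 0 0 255; 6.8 0 10.5 0 0 0 255; 6.8 0 10.5 0 0 0 255",
)

```text
clock: 11.12
eef_pos: [0.5158, -0.1544, 0.0406]
eef_rot: [179.9, -57.0, 88.5]
force: [0.2, 1.3, -0.8]
width: 0.184
```

Run:
```python
from h import *
log();where();b=pose(-48,4,4.4,0);plan(*b,9,255)
```

```text
t 11.12 q [-40.3  57.4  20.3  96.7  40.9  34.2] p [ 0.5158 -0.1544  0.0406] rot [179.9 -57.   88.5] F [ 0.2  1.3 -0.8] w 0.184
blade in tray [ -48.2 -109.2    3.9] yaw/pitch/roll [ 0.2  0.  -0. ]
9 rows: 6.9 0 10.5 -0 0 0 255; 6.9 0 10.5 -0 0 0 255; 6.9 0 10.5 -0 0 0 255; 6.9 0 10.5 -0 0 0 255; 6.9 0 10.5 -0 0 0 255; 6.9 0 10.5 -0 0 0 255; 6.9 -0 10.5 -0 0 0 255; 6.9 -0 10.5 -0 0 0 255; 6.9 -0 10.5 -0 0 0 255
```

Tip is at y=-57, just inside the deck; z is good. Continuing in two halves.

Call:
step_arm(
  plan="6.9 0 10.5 0 0 0 255; 6.9 0 10.5 0 0 0 255; 6.9 0 10.5 0 0 0 255; 6.9 0 10.5 0 0 0 255",
)

```text
clock: 11.62
eef_pos: [0.5171, -0.1022, 0.0408]
eef_rot: [179.9, -57.0, 88.4]
force: [0.1, -0.6, -1.4]
width: 0.187
```

Run:
```python
from h import *
log();where();b=pose(-48,4,4.4,0);plan(*b,5,255)
```

```text
t 11.62 q [-36.6  53.   11.6  90.   43.4  37.9] p [ 0.5171 -0.1022  0.0408] rot [179.9 -57.   88.4] F [ 0.1 -0.6 -1.4] w 0.187
blade in tray [-48.5 -57.    4. ] yaw/pitch/roll [ 0.2  0.  -0. ]
5 rows: 6.7 0.1 10.2 -0.01 0 0.01 255; 6.7 0.1 10.2 -0.01 0 0.01 255; 6.7 0.1 10.2 -0.01 0 0.01 255; 6.7 0.1 10.2 -0.01 0 0.01 255; 6.7 0 10.2 -0.01 0 0.01 255
```

Call:
step_arm(
  plan="6.7 0 10.2 0 0 0 255; 6.7 0 10.2 0 0 0 255; 6.7 0 10.2 0 0 0 255; 6.7 0 10.2 0 0 0 255; 6.7 0 10.2 0 0 0 255; 0 0 0 0 0 0 255",
)

```text
clock: 12.38
eef_pos: [0.5187, -0.036, 0.0413]
eef_rot: [179.9, -57.0, 88.5]
force: [0.3, 0.4, -1.7]
width: 0.186
```

Run:
```python
from h import *
log();where()
# tip-up: blade plane through pivot (-16,8) with slope th; centre a fixed distance from it
a=None
st=None
for n,x,z,th in((3,-50,8,5),(4,-50,17,15),(5,-46,26,30)):
    b=pose(x,2,z,th);plan(*b,n,255,start=st);st=b
```

```text
t 12.38 q [-31.4  48.2   2.4  81.6  46.6  43.5] p [ 0.5187 -0.036   0.0413] rot [179.9 -57.   88.5] F [ 0.3  0.4 -1.7] w 0.186
blade in tray [-49.1   9.2   4.6] yaw/pitch/roll [ 0.3  0.  -0. ]
3 rows: -0.4 0.2 -2.6 0.17 0 0.29 255; -0.4 0.1 -2.6 0.17 0 0.29 255; -0.4 0.1 -2.6 0.17 0 0.29 255
4 rows: 1.8 0.7 -1.2 0.27 0 0.42 255; 1.8 0.6 -1.2 0.27 0 0.42 255; 1.9 0.6 -1.2 0.27 0 0.42 255; 1.9 0.5 -1.2 0.27 0 0.42 255
5 rows: 1.5 1.4 -1 0.33 -0 0.5 255; 1.6 1.3 -1 0.33 -0 0.5 255; 1.6 1.2 -1.1 0.33 -0 0.5 255; 1.7 1.1 -1.1 0.33 -0 0.5 255; 1.7 1 -1.1 0.33 -0 0.5 255
```

Run:
```python
from h import *
st=None
for n,x,z,th in((7,-50,15,15),(8,-46.5,23.5,30)):
    b=pose(x,8,z,th);plan(*b,n,255,start=st);st=b
```

```text
7 rows: 1.1 0.6 -0.9 0.23 0 0.36 255; 1.1 0.6 -0.9 0.23 0 0.36 255; 1.1 0.5 -0.9 0.23 0 0.36 255; 1.1 0.4 -0.9 0.23 0 0.36 255; 1.1 0.4 -0.9 0.23 0 0.36 255; 1.1 0.3 -0.9 0.23 0 0.36 255; 1.1 0.3 -0.9 0.23 0 0.36 255
8 rows: 0.9 0.8 -0.6 0.2 -0 0.31 255; 0.9 0.8 -0.6 0.2 -0 0.31 255; 0.9 0.8 -0.6 0.2 -0 0.31 255; 0.9 0.7 -0.6 0.2 -0 0.31 255; 1 0.7 -0.6 0.2 -0 0.31 255; 1 0.7 -0.6 0.2 -0 0.31 255; 1 0.6 -0.6 0.2 -0 0.31 255; 1 0.6 -0.7 0.2 -0 0.31 255
```

Call:
step_arm(
  plan="1.1 0.6 -0.9 0.23 0 0.36 255; 1.1 0.6 -0.9 0.23 0 0.36 255; 1.1 0.5 -0.9 0.23 0 0.36 255; 1.1 0.4 -0.9 0.23 0 0.36 255; 1.1 0.4 -0.9 0.23 0 0.36 255; 1.1 0.3 -0.9 0.23 0 0.36 255; 1.1 0.3 -0.9 0.23 0 0.36 255; 0 0 0 0 0 0 255",
)

```text
clock: 13.38
eef_pos: [0.5236, -0.0384, 0.0509]
eef_rot: [-152.3, -53.6, 65.3]
force: [-0.4, 0.8, -1.8]
width: 0.185
```

Run:
```python
from h import *
log();where()
b=pose(-46.5,8,23.5,30);plan(*b,8,255)
```

```text
t 13.38 q [-29.2  55.3  16.   95.5  42.4  53.1] p [ 0.5236 -0.0384  0.0509] rot [-152.3  -53.6   65.3] F [-0.4  0.8 -1.8] w 0.185
blade in tray [-49.8   7.   14.9] yaw/pitch/roll [ 0.1  0.1 16. ]
8 rows: 0.9 0.7 -0.5 0.19 0 0.29 255; 1 0.7 -0.5 0.19 0 0.29 255; 1 0.7 -0.5 0.19 0 0.29 255; 1 0.6 -0.5 0.19 0 0.29 255; 1 0.6 -0.5 0.19 0 0.29 255; 1 0.6 -0.5 0.19 0 0.29 255; 1 0.5 -0.5 0.19 0 0.29 255; 1 0.5 -0.5 0.19 0 0.29 255
```

Call:
step_arm(
  plan="0.9 0.7 -0.5 0.19 0 0.29 255; 1 0.7 -0.5 0.19 0 0.29 255; 1 0.7 -0.5 0.19 0 0.29 255; 1 0.6 -0.5 0.19 0 0.29 255; 1 0.6 -0.5 0.19 0 0.29 255; 1 0.6 -0.5 0.19 0 0.29 255; 1 0.5 -0.5 0.19 0 0.29 255; 1 0.5 -0.5 0.19 0 0.29 255; 0 0 0 0 0 0 255",
)

```text
clock: 14.5
eef_pos: [0.532, -0.0375, 0.0574]
eef_rot: [-132.4, -46.0, 50.1]
force: [0.4, -1.0, -2.1]
width: 0.183
```

```bash
cat >> h.py <<'E'
def coaster(c):
    "plane fit of coaster face pixels in tray coords"
    f=c["frame"];hsv=cv2.cvtColor(f,cv2.COLOR_RGB2HSV);W=(TT.inv().apply((cloud(c)-T0).reshape(-1,3))*1000).reshape(f.shape)
    m=(hsv[...,0]>20)&(hsv[...,0]<42)&(hsv[...,1]<75)&(hsv[...,2]>110)&(np.abs(W[...,0])<110)&(np.abs(W[...,1])<60)&(W[...,2]>-5)&(W[...,2]<110)
    n,l,st,_=cv2.connectedComponentsWithStats(m.astype(np.uint8))
    if n<2: print("no cream");return
    P=W[l==1+np.argmax(st[1:,4])]
    cc=P.mean(0);U,S,Vt=np.linalg.svd(P-cc);nn=Vt[2]*np.sign(Vt[2][2]);print("cream",len(P),"mean",cc.round(1),"n",nn.round(3),"tilt",np.degrees(np.arctan2(nn[0],nn[2])).round(1),"x",np.percentile(P[:,0],[1,99]).round(1),"y",np.percentile(P[:,1],[1,99]).round(1),"z",np.percentile(P[:,2],[1,99]).round(1))
E
python3 - <<'E'
from h import *
log();where()
for n in("scene","wrist"):
    c=camera(n);coaster(c);save(c,n+"4")
a=cv2.imread("pics/scene4.png");b=cv2.imread("pics/wrist4.png")
cv2.imwrite("pics/c4.png",np.hstack([cv2.resize(a[170:280,230:390],(400,275)),cv2.resize(b,(367,275))]))
E
```

```text
t 14.5 q [-27.2  64.3  31.3 109.7  39.5  61.4] p [ 0.532  -0.0375  0.0574] rot [-132.4  -46.    50.1] F [ 0.4 -1.  -2.1] w 0.183
blade in tray [-46.7   8.1  23.8] yaw/pitch/roll [ 0.1  0.  30.9]
cream 1 mean [76.6 11.4  4.5] n [0. 0. 1.] tilt 0.0 x [76.6 76.6] y [11.4 11.4] z [4.5 4.5]
cream 7081 mean [-36.9   3.5  30.3] n [0.47  0.008 0.883] tilt 28.0 x [-73.8  -0.5] y [-33.4  47.8] z [10.8 49.8]
```

View pics/c4.png

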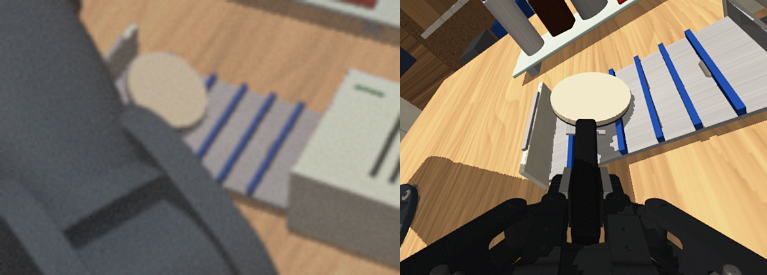

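The coaster is tipped about 29° with its foot on the deck in the channel (far edge x≈-1, lowest z≈0). Next I'll slide the blade 13 mm up the underside, steepen to 35°, and carry it to the +18 rail.

Run:
```python
from h import *
def bl(F,s,th,d=1.25):
    t=np.radians(th);return F-s*np.cos(t)-d*np.sin(t), s*np.sin(t)-d*np.cos(t)
print(bl(-2,51,30.9))
x,z=bl(-2,64,30.9);b=pose(x,8,z,30.9);print(x,z);plan(*b,4,255)
x,z=bl(-2,64,35.5);b2=pose(x,8,z,35.5);print(x,z);plan(*b2,3,255,start=b)
x,z=bl(11,64,36);b3=pose(x,8,z,36);print(x,z);plan(*b3,5,255,start=b2)
q=r.get_state()["qpos"]
for k in(b,b2,b3): q,e=ik(k[0],k[1],q);print(q.round(1),e)
```

```text
(np.float64(-46.403236756978586), np.float64(25.118022722812114))
-57.55808053138597 31.794058999568325
4 rows: 0.2 -3.4 -0.1 -0 0.01 0.01 255; 0.2 -3.4 -0.1 -0 0.01 0.01 255; 0.2 -3.4 -0.1 -0 0.01 0.01 255; 0.2 -3.4 -0.1 -0 0.01 0.01 255
-54.829271869443104 36.14734476755475
3 rows: 1.4 0.6 -0.9 0.17 0 0.26 255; 1.4 0.6 -0.9 0.17 0 0.26 255; 1.4 0.5 -0.9 0.17 0 0.26 255
-41.51181920536223 36.6069849037496
5 rows: 1.4 2.2 -0.9 0.01 -0 0.02 255; 1.4 2.1 -0.9 0.01 -0 0.02 255; 1.4 2.1 -0.9 0.01 -0 0.02 255; 1.4 2.1 -0.9 0.01 -0 0.02 255; 1.4 2.1 -0.9 0.01 -0 0.02 255
[-27.7  60.5  24.9 107.3  39.2  61.1] 9.658780798119278e-16
[-27.1  63.5  30.1 112.   38.6  63.6] 1.583905064269248e-12
[-26.6  65.6  34.5 114.4  38.9  64.2] 3.066234955458504e-14
```

Call:
step_arm(
  plan="0.2 -3.4 -0.1 0 0 0 255; 0.2 -3.4 -0.1 0 0 0 255; 0.2 -3.4 -0.1 0 0 0 255; 0.2 -3.4 -0.1 0 0 0 255; 1.4 0.6 -0.9 0.17 0 0.26 255; 1.4 0.6 -0.9 0.17 0 0.26 255; 1.4 0.5 -0.9 0.17 0 0.26 255; 0 0 0 0 0 0 255",
)

```text
clock: 15.6
eef_pos: [0.5242, -0.0373, 0.07]
eef_rot: [-127.1, -42.8, 46.4]
force: [-0.3, 0.5, -2.3]
width: 0.186
```

Run:
```python
from h import *
log();where();coaster(camera("wrist"))
```

```text
t 15.6 q [-27.   65.7  34.1 114.1  38.4  63.7] p [ 0.5242 -0.0373  0.07  ] rot [-127.1  -42.8   46.4] F [-0.3  0.5 -2.3] w 0.186
blade in tray [-56.    8.1  37.3] yaw/pitch/roll [ 0.1  0.1 35.8]
cream 7228 mean [-30.1   3.   32.1] n [0.555 0.007 0.832] tilt 33.7 x [-65.    4.5] y [-35.2  47.9] z [ 8.9 55.3]
```

Run:
```python
from h import *
import json
from scipy.optimize import least_squares
D=[json.loads(l) for l in open("log.jsonl")]
f=lambda x:np.concatenate([fk(d["qpos"],x)[0]-d["eef_pos"] for d in D]+[.001*(np.array(x)-X)])
s=least_squares(f,X);print("X=",s.x.round(4).tolist(),np.abs(f(s.x)[:-8]).max())
open("h.py","a").write("X[:]=%s\n"%s.x.round(4).tolist())
X[:]=s.x.tolist()
def E(F,phi,s,th):
    p,t=np.radians(phi),np.radians(th);e=np.array([F-s*np.cos(p),s*np.sin(p)])
    return e+20*np.array([-np.cos(t),np.sin(t)])+1.25*np.array([-np.sin(t),-np.cos(t)])
st=None;q=r.get_state()["qpos"]
for n,F,phi,s_,th in((6,11.5,36,49,35),(5,9.5,50,47,33),(5,8,65,46,30),(5,7,80,45,27),(5,7,92,45,25),(5,7,106,44,25)):
    x,z=E(F,phi,s_,th);b=pose(x,8,z,th);print(phi,x.round(1),z.round(1));plan(*b,n,255,start=st);st=b
    q,e=ik(b[0],b[1],q);print(q.round(1),round(e,4))
```

```text
X= [0.2435, 0.0, 0.486, 0.393, 0.0664, 0.1398, 0.3297, -0.0] 4.067816772312938e-08
36 -45.2 39.2
6 rows: 1.1 1.2 -0.7 -0.02 0 -0.02 255; 1.1 1.2 -0.7 -0.02 0 -0.02 255; 1.1 1.2 -0.7 -0.02 0 -0.02 255; 1.1 1.2 -0.7 -0.02 0 -0.02 255; 1.1 1.2 -0.7 -0.02 0 -0.02 255; 1.1 1.2 -0.7 -0.02 0 -0.02 255
[-26.8  66.4  36.4 115.   38.9  63.6] 0.0
50 -38.2 45.8
5 rows: 1.6 0.3 -1 -0.04 -0 -0.07 255; 1.6 0.3 -1 -0.04 -0 -0.07 255; 1.6 0.3 -1 -0.04 -0 -0.07 255; 1.6 0.3 -1 -0.04 -0 -0.07 255; 1.6 0.3 -1 -0.04 -0 -0.07 255
[-26.7  65.5  36.5 114.7  39.4  62.7] 0.0
65 -29.4 50.6
5 rows: 1.5 0.7 -1 -0.07 -0 -0.1 255; 1.5 0.7 -0.9 -0.07 -0 -0.1 255; 1.5 0.8 -0.9 -0.07 -0 -0.1 255; 1.4 0.8 -0.9 -0.07 -0 -0.1 255; 1.4 0.8 -0.9 -0.07 -0 -0.1 255
[-26.7  64.3  35.9 113.5  40.2  61.4] 0.0
80 -19.2 52.3
5 rows: 1.1 1.4 -0.7 -0.07 0 -0.1 255; 1.1 1.4 -0.7 -0.07 0 -0.1 255; 1.1 1.4 -0.7 -0.07 0 -0.1 255; 1.1 1.4 -0.7 -0.07 0 -0.1 255; 1 1.4 -0.7 -0.07 0 -0.1 255
[-26.7  63.4  35.6 112.1  41.   60.2] 0.0
92 -10.1 52.3
5 rows: 0.7 1.5 -0.5 -0.04 0 -0.07 255; 0.7 1.5 -0.4 -0.04 0 -0.07 255; 0.7 1.5 -0.4 -0.04 0 -0.07 255; 0.7 1.5 -0.4 -0.04 0 -0.07 255; 0.7 1.5 -0.4 -0.04 0 -0.07 255
[-26.6  63.2  36.  111.4  41.7  59.4] 0.0
106 0.5 49.6
5 rows: 0.3 2.1 -0.2 0 0 0 255; 0.3 2.1 -0.2 0 0 0 255; 0.3 2.1 -0.2 0 0 0 255; 0.3 2.1 -0.2 0 0 0 255; 0.3 2.1 -0.2 0 0 0 255
[-26.3  64.8  39.2 112.8  41.9  59.7] 0.0
```

FK is now exact and the whole path is feasible. I'll do the first two segments, then check.

Call:
step_arm(
  plan="1.1 1.2 -0.7 -0.02 0 -0.02 255; 1.1 1.2 -0.7 -0.02 0 -0.02 255; 1.1 1.2 -0.7 -0.02 0 -0.02 255; 1.1 1.2 -0.7 -0.02 0 -0.02 255; 1.1 1.2 -0.7 -0.02 0 -0.02 255; 1.1 1.2 -0.7 -0.02 0 -0.02 255; 1.6 0.3 -1 -0.04 0 -0.07 255; 1.6 0.3 -1 -0.04 0 -0.07 255; 1.6 0.3 -1 -0.04 0 -0.07 255; 1.6 0.3 -1 -0.04 0 -0.07 255; 1.6 0.3 -1 -0.04 0 -0.07 255; 0 0 0 0 0 0 255",
)

```text
clock: 17.15
eef_pos: [0.5422, -0.0377, 0.0802]
eef_rot: [-130.5, -44.8, 48.6]
force: [-0.1, -0.6, -1.8]
width: 0.188
```

Run:
```python
from h import *
log();where();c=camera("wrist");coaster(c);save(c,"w5")
```

```text
t 17.15 q [-26.7  65.3  36.5 114.6  39.5  62.7] p [ 0.5422 -0.0377  0.0802] rot [-130.5  -44.8   48.6] F [-0.1 -0.6 -1.8] w 0.188
blade in tray [-37.    8.2  46.7] yaw/pitch/roll [ 0.1  0.1 32.6]
cream 107 mean [-40.2 -10.3  70. ] n [-0.641 -0.371  0.672] tilt -43.7 x [-45.1 -35.3] y [-21.8   5.5] z [64.9 74.6]
```

View pics/w5.png

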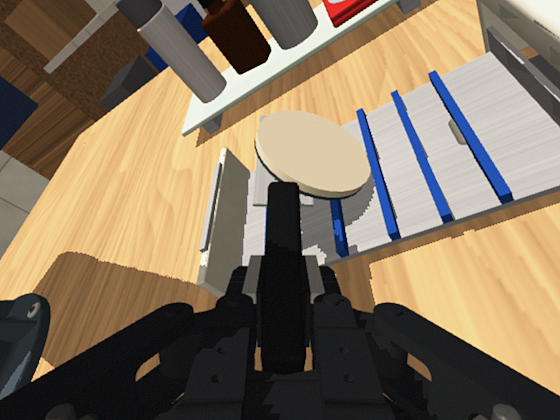

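The coaster (centre about (312,152)) is steeper, with its foot by the +18 rail. I'll fit its plane again with a looser mask.

```bash
sed -i 's/m=(hsv\[...,0\]>20)&(hsv\[...,0\]<42)&(hsv\[...,1\]<75)/m=(hsv[...,0]>12)\&(hsv[...,0]<42)\&(hsv[...,1]>22)\&(hsv[...,1]<80)/' h.py
python3 - <<'E'
from h import *
c=camera("wrist");coaster(c);print(cv2.cvtColor(c["frame"],cv2.COLOR_RGB2HSV)[150,312])
E
```

```text
cream 7212 mean [-14.6  -0.1  41.9] n [ 0.768 -0.001  0.641] tilt 50.1 x [-41.2  13.4] y [-37.5  47.2] z [ 7.3 72.6]
[ 19  58 224]
```

Tilt is 50°, as planned, with the foot against the rail. Continuing the arc.

Call:
step_arm(
  plan="1.5 0.7 -1 -0.07 0 -0.1 255; 1.5 0.7 -0.9 -0.07 0 -0.1 255; 1.5 0.8 -0.9 -0.07 0 -0.1 255; 1.4 0.8 -0.9 -0.07 0 -0.1 255; 1.4 0.8 -0.9 -0.07 0 -0.1 255; 1.1 1.4 -0.7 -0.07 0 -0.1 255; 1.1 1.4 -0.7 -0.07 0 -0.1 255; 1.1 1.4 -0.7 -0.07 0 -0.1 255; 1.1 1.4 -0.7 -0.07 0 -0.1 255; 1 1.4 -0.7 -0.07 0 -0.1 255; 0 0 0 0 0 0 255",
)

```text
clock: 18.62
eef_pos: [0.5603, -0.0381, 0.0884]
eef_rot: [-138.2, -48.7, 54.1]
force: [0.9, -0.7, -1.3]
width: 0.185
```

Run:
```python
from h import *
log();where();c=camera("wrist");coaster(c);save(c,"w6")
st=None
for n,x,z,th in((5,-10,52,25),(6,3,49.5,25)):
    b=pose(x,8,z,th);plan(*b,n,255,start=st);st=b
```

```text
t 18.62 q [-26.7  62.7  35.  111.4  41.3  60.1] p [ 0.5603 -0.0381  0.0884] rot [-138.2  -48.7   54.1] F [ 0.9 -0.7 -1.3] w 0.185
blade in tray [-16.2   8.4  53.5] yaw/pitch/roll [-0.1  0.2 26.1]
cream 1789 mean [  7.5 -16.1  56.2] n [ 0.988 -0.03   0.149] tilt 81.4 x [-0.3 14.5] y [-38.1  31.4] z [ 0.1 90. ]
5 rows: 0.2 1.3 -0.2 -0.02 0.01 -0.04 255; 0.2 1.3 -0.2 -0.02 0.01 -0.04 255; 0.1 1.3 -0.2 -0.02 0.01 -0.04 255; 0.1 1.3 -0.2 -0.02 0.01 -0.04 255; 0.1 1.3 -0.2 -0.02 0.01 -0.04 255
6 rows: 0.5 2.1 -0.3 0 0 0 255; 0.5 2.1 -0.3 0 0 0 255; 0.5 2.1 -0.3 0 0 0 255; 0.5 2.1 -0.3 0 0 0 255; 0.5 2.1 -0.3 0 0 0 255; 0.5 2.1 -0.3 0 0 0 255
```

81°. Now over the top.

Call:
step_arm(
  plan="0.2 1.3 -0.2 -0.02 0 -0.04 255; 0.2 1.3 -0.2 -0.02 0 -0.04 255; 0.1 1.3 -0.2 -0.02 0 -0.04 255; 0.1 1.3 -0.2 -0.02 0 -0.04 255; 0.1 1.3 -0.2 -0.02 0 -0.04 255; 0.5 2.1 -0.3 0 0 0 255; 0.5 2.1 -0.3 0 0 0 255; 0.5 2.1 -0.3 0 0 0 255; 0.5 2.1 -0.3 0 0 0 255; 0.5 2.1 -0.3 0 0 0 255; 0.5 2.1 -0.3 0 0 0 255; 0 0 0 0 0 0 255; 0 0 0 0 0 0 255; 0 0 0 0 0 0 255",
)

```text
clock: 20.42
eef_pos: [0.5808, -0.039, 0.0838]
eef_rot: [-139.6, -49.4, 55.2]
force: [-0.1, -0.2, -2.2]
width: 0.188
```

Run:
```python
from h import *
log();where();c=camera("wrist");save(c,"w7");np.savez("pics/w7.npz",**c)
```

```text
t 20.43 q [-26.1  65.3  40.2 113.1  42.   60. ] p [ 0.5808 -0.039   0.0838] rot [-139.6  -49.4   55.2] F [-0.1 -0.2 -2.2] w 0.188
blade in tray [ 4.4  8.1 48.9] yaw/pitch/roll [-0.   0.1 25. ]
```

View pics/w7.png

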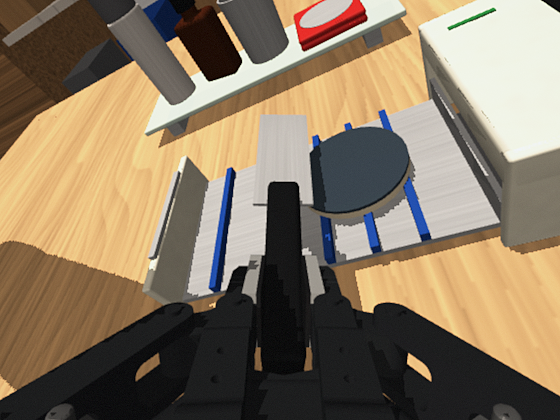

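The coaster has flipped: dark face up at (360,170) on the three rear rails. Next I'll measure its flatness and withdraw to the mat.

```bash
cat >> h.py <<'E'
def dark(c):
    hsv=cv2.cvtColor(c["frame"],cv2.COLOR_RGB2HSV);H,S,V=[hsv[...,i].astype(int) for i in range(3)]
    W=(TT.inv().apply((cloud(c)-T0).reshape(-1,3))*1000).reshape(c["frame"].shape)
    m=(V<110)&(H>90)&(H<125)&(S>40)&(S<150)&(np.abs(W[...,0]-50)<60)&(np.abs(W[...,1])<60)&(W[...,2]>11)&(W[...,2]<60)
    n,l,st,_=cv2.connectedComponentsWithStats(m.astype(np.uint8))
    if n<2: print("none");return
    P=W[l==1+np.argmax(st[1:,4])];cc=P.mean(0);nn=np.linalg.svd(P-cc,full_matrices=False)[2][2];nn*=np.sign(nn[2])
    print("dark",len(P),cc.round(1),"n",nn.round(3),"x",np.percentile(P[:,0],[.5,99.5]).round(1),"y",np.percentile(P[:,1],[.5,99.5]).round(1),"z",np.percentile(P[:,2],[1,99]).round(1))
E
python3 - <<'E'
from h import *
dark(dict(np.load("pics/w7.npz")))
s,p,R=cur();up=p+np.array([-.01,-.03,.08]);Ru=Rt(88.2,57,0)
plan(up,Ru,6,255)
G=np.array([.4746,-.3013,.0272]);Rg=Ro.from_euler('xyz',[179.8,-57,22.5],degrees=True)
a=(np.array([.51,-.194,.16]),Ru);screw(*a,5,255,start=(up,Ru))
b=(G+[0,0,.06],Rg);screw(*b,14,255,start=a)
q=s["qpos"]
for k in((up,Ru),a,b):q,e=ik(k[0],k[1],q);print(q.round(0),round(e,4))
E
```

```text
dark 6575 [51.4  1.6 17.1] n [ 0.001 -0.003  1.   ] x [15.7 88.9] y [-37.1  48.3] z [15.3 18.2]
6 rows: 6.8 -7 -10.5 -0.45 0 -0.7 255; 7.2 -6.1 -10.7 -0.45 0 -0.7 255; 7.6 -5.3 -11 -0.45 0 -0.7 255; 7.9 -4.4 -11.2 -0.45 0 -0.7 255; 8.1 -3.4 -11.3 -0.45 0 -0.7 255; 8.3 -2.5 -11.4 -0.45 0 -0.7 255
5 x: -14.4 -11.4 -20.8 0 0 0 255
14 x: -8.9 2.1 -4.1 -0.79 -0 0.51 255
[-32.  48.  22. 101.  47.  44.] 0.0
[-43.  55.  33. 114.  39.  32.] 0.0
[-62.  20. -37.  24.  57. 101.] 0.0
```

Flat (normal vertical, top 17.1 mm above the deck, and 8+9=17 expected). Withdrawing.

Call:
step_arm(
  plan="6.8 -7 -10.5 -0.45 0 -0.7 255; 7.2 -6.1 -10.7 -0.45 0 -0.7 255; 7.6 -5.3 -11 -0.45 0 -0.7 255; 7.9 -4.4 -11.2 -0.45 0 -0.7 255; 8.1 -3.4 -11.3 -0.45 0 -0.7 255; 8.3 -2.5 -11.4 -0.45 0 -0.7 255; -14.4 -11.4 -20.8 0 0 0 255; -14.4 -11.4 -20.8 0 0 0 255; -14.4 -11.4 -20.8 0 0 0 255; -14.4 -11.4 -20.8 0 0 0 255; -14.4 -11.4 -20.8 0 0 0 255",
)

```text
clock: 21.85
eef_pos: [0.5072, -0.1964, 0.1636]
eef_rot: [178.4, -56.8, 89.9]
force: [0.4, -0.1, -1.2]
width: 0.182
```

Run:
```python
from h import *
log();where()
G=np.array([.4746,-.3013,.0272]);Rg=Ro.from_euler('xyz',[179.8,-57,22.5],degrees=True)
screw(G+[0,0,.06],Rg,14,255)
```

```text
t 21.85 q [-43.5  54.4  32.7 113.6  38.9  30.7] p [ 0.5072 -0.1964  0.1636] rot [178.4 -56.8  89.9] F [ 0.4 -0.1 -1.2] w 0.182
blade in tray [ -55.3 -151.5  126.6] yaw/pitch/roll [ 0.3  0.2 -0.9]
14 x: -9 2.1 -3.7 -0.79 -0.01 0.52 255
```

Call:
step_arm(
  plan="-9 2.1 -3.7 -0.79 0 0.52 255; -9 2.1 -3.7 -0.79 0 0.52 255; -9 2.1 -3.7 -0.79 0 0.52 255; -9 2.1 -3.7 -0.79 0 0.52 255; -9 2.1 -3.7 -0.79 0 0.52 255; -9 2.1 -3.7 -0.79 0 0.52 255; -9 2.1 -3.7 -0.79 0 0.52 255; -9 2.1 -3.7 -0.79 0 0.52 255; -9 2.1 -3.7 -0.79 0 0.52 255; -9 2.1 -3.7 -0.79 0 0.52 255; -9 2.1 -3.7 -0.79 0 0.52 255; -9 2.1 -3.7 -0.79 0 0.52 255; -9 2.1 -3.7 -0.79 0 0.52 255; -9 2.1 -3.7 -0.79 0 0.52 255; 0 0 0 0 0 0 255",
)

```text
clock: 23.72
eef_pos: [0.4695, -0.3046, 0.0845]
eef_rot: [179.7, -57.5, 20.2]
force: [0.3, 0.4, -1.3]
width: 0.185
```

Run:
```python
from h import *
log()
G=np.array([.4746,-.3013,.0272]);Rg=Ro.from_euler('xyz',[179.8,-57,22.5],degrees=True)
b=(G+[0,0,.012],Rg);plan(*b,5,255)
```

```text
t 23.73 q [-62.5  19.5 -39.5  19.1  56.7 103.9] p [ 0.4695 -0.3046  0.0845] rot [179.7 -57.5  20.2] F [ 0.3  0.4 -1.3] w 0.185
5 rows: -7 -0.3 5.9 0.08 -0.02 -0.05 255; -7 -0.3 5.9 0.08 -0.02 -0.05 255; -7 -0.3 5.9 0.08 -0.02 -0.05 255; -7 -0.3 5.9 0.08 -0.02 -0.05 255; -7 -0.2 5.9 0.08 -0.02 -0.05 255
```

Call:
step_arm(
  plan="-7 -0.3 5.9 0.08 -0.02 -0.05 255; -7 -0.3 5.9 0.08 -0.02 -0.05 255; -7 -0.3 5.9 0.08 -0.02 -0.05 255; -7 -0.3 5.9 0.08 -0.02 -0.05 255; -7 -0.3 5.9 0.08 -0.02 -0.05 255; 0 0 0 0 0 0 255",
)

```text
clock: 24.48
eef_pos: [0.4762, -0.3016, 0.0355]
eef_rot: [179.8, -56.9, 23.0]
force: [1.0, 0.3, -1.2]
width: 0.188
```

Run:
```python
from h import *
log()
G=np.array([.4746,-.3013,.0272]);Rg=Ro.from_euler('xyz',[179.8,-57,22.5],degrees=True)
b=(G+[0,0,.001],Rg);plan(*b,4,255)
```

```text
t 24.48 q [-61.5  26.1 -38.4  16.8  56.5 100.3] p [ 0.4762 -0.3016  0.0355] rot [179.8 -56.9  23. ] F [ 1.   0.3 -1.2] w 0.188
4 rows: -1.7 -0.2 0.7 -0.02 0 0.01 255; -1.7 -0.2 0.7 -0.02 0 0.01 255; -1.7 -0.2 0.7 -0.02 0 0.01 255; -1.7 -0.2 0.7 -0.02 0 0.01 255
```

Call:
step_arm(
  plan="-1.7 -0.2 0.7 -0.02 0 0 255; -1.7 -0.2 0.7 0 0 0 255; -1.7 -0.2 0.7 0 0 0 255; -1.7 -0.2 0.7 0 0 0 255; 0 0 0 0 0 0 255",
)

```text
clock: 25.1
eef_pos: [0.4746, -0.3017, 0.0285]
eef_rot: [179.5, -56.9, 23.1]
force: [0.2, -0.6, -1.2]
width: 0.186
```

Call:
step_arm(
  plan="-1.1 0 0.7 0.03 0 0 255; 0 0 0 0 0 0 255; 0 0 0 0 0 0 150; 0 0 0 0 0 0 60; 0 0 0 0 0 0 0; 0 0 0 0 0 0 0; 0 0 0 0 0 0 0; 0 0 0 0 0 0 0; 0 0 0 0 0 0 0; 5 0 -6 0 0 0 0; 10 0 -12 0 0 0 0; 15 0 -15 0 0 0 0; 15 0 -20 0 0 0 0; 10 0 -25 0 0 0 0; 10 0 -25 0 0 0 0",
)

```text
clock: 26.98
eef_pos: [0.4259, -0.3204, 0.1431]
eef_rot: [179.8, -57.0, 23.1]
force: [-0.1, 0.2, -0.9]
width: 0.999
```

```bash
python3 - <<'E'
from h import *
log()
c=camera("top");save(c,"t8");hsv=cv2.cvtColor(c["frame"],cv2.COLOR_RGB2HSV);H,S,V=[hsv[...,i].astype(int) for i in range(3)]
W=cloud(c);m=(S<60)&(V>95);n,l=cv2.connectedComponents(m.astype(np.uint8));v,u=np.nonzero(l==l[192,386]);print("blade px",len(u),u.mean(),v.mean(),"W",W[v,u].mean(0).round(4))
dark(c)
# panel outer face front: pushing pose: tool tipped forward 30, heading along tray x, jaws along y
R=Rt(TY,30);d=TT.apply([1,0,0])
for nm,off in(("pre",-.195),("contact",-.128),("home",.14)):
    p=T0+TT.apply([off,0,0]);p[2]=.045
    q,e=ik(p,R,[0,20,-20,60,0,90]);print(nm,p.round(4),q.round(0),round(e,4))
pre=T0+TT.apply([-.2,0,0]);mid=np.array([.33,-.12,.2])
Rm=Rt(8,40);screw(mid,Rm,12,255)
E
python3 -c "
import cv2;a=cv2.imread('pics/t8.png');cv2.imwrite('pics/t8c.png',cv2.resize(a[140:270,230:450],None,fx=3.6,fy=3.6,interpolation=cv2.INTER_CUBIC))"
```

```text
t 26.98 q [-68.2  17.9 -29.4  44.3  57.   87.9] p [ 0.4259 -0.3204  0.1431] rot [179.8 -57.   23.1] F [-0.1  0.2 -0.9] w 0.999
blade px 594 385.9410774410774 192.75252525252526 W [ 0.5753 -0.2581  0.0164]
dark 7 [78.3 34.8 17.8] n [0.018 0.178 0.984] x [76.3 82.1] y [30.7 39.1] z [16.4 19.4]
pre [0.3756 0.0701 0.045 ] [  6. -18. -65.  15.   5. 180.] 0.1988
contact [0.4426 0.068  0.045 ] [  6.  -9. -62.   8.   3. 180.] 0.1734
home [0.7104 0.0596 0.045 ] [  5.  20. -28.  12.  -0. 180.] 0.1139
12 x: 1.4 -18.5 -5.2 -0.18 -0.28 0.17 255
```

View pics/t8c.png

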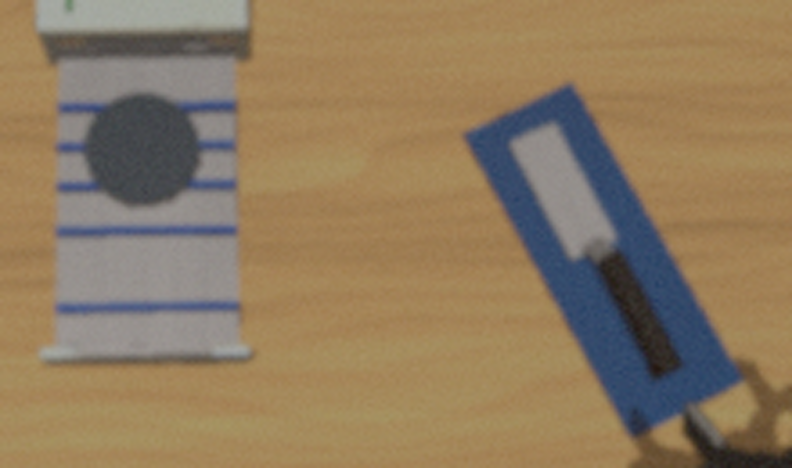

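The spatula is back on its mat and the coaster lies dark side up on the rear rails; the tray hasn't moved. Next is the push, with the jaws shut across x and the tool tipped forward 25°.

```bash
cat >> h.py <<'E'
RP=Rt(90+TY)*Ro.from_euler('x',-25,degrees=True)
def push(off): 
    p=T0+TT.apply([off/1000,0,0]);p[2]=.038;return p,RP
E
python3 - <<'E'
from h import *
print(RP.apply([0,0,1]).round(2))
s,p,R=cur();q=[0,10,-20,60,0,90]
for off in(-175,-140,140):
    a=push(off);q,e=ik(a[0],a[1],q);print(off,a[0].round(3),q.round(0),round(e,4))
up=push(-190)[0]+[0,0,.13]
screw(up,RP,16,255)
w=(R.inv()*RP).as_rotvec();q=s["qpos"]
n=16;A=sum(Ro.from_rotvec(w/n*k).as_matrix() for k in range(n));sh=np.linalg.solve(A,R.inv().apply(up-p))
pp,RR=p,R
for k in range(n):
    pp=pp+RR.apply(sh);RR=RR*Ro.from_rotvec(w/n);q,e=ik(pp,RR,q)
    if k%3==2 or k==15: print(k,pp.round(3),q.round(0),round(e,4))
E
```

```text
[ 0.42 -0.01 -0.91]
-175 [0.396 0.069 0.038] [ 16. -11. -61.  17.  -7. 106.] 0.0
-140 [0.431 0.068 0.038] [ 14.  -7. -57.  15.  -7. 104.] 0.0
140 [0.71  0.06  0.038] [  6.  23. -22.  21.  -3.  97.] 0.0
16 x: 19.3 -17.7 4.3 0.14 -0.45 -0.85 255
2 [ 0.441 -0.253  0.182] [-60.   6. -33.  44.  50.  87.] 0.0
5 [ 0.446 -0.177  0.204] [-48.  -5. -37.  43.  41.  88.] 0.0
8 [ 0.44  -0.098  0.21 ] [-33. -15. -41.  42.  29.  91.] 0.0
11 [ 0.423 -0.021  0.201] [-14. -22. -44.  41.  14.  97.] 0.0
14 [0.393 0.049 0.178] [  9. -24. -46.  42.  -3. 104.] 0.0
15 [0.381 0.07  0.168] [ 17. -23. -47.  43.  -8. 107.] 0.0
```

Call:
step_arm(
  plan="19.3 -17.7 4.3 0.14 -0.45 -0.85 255; 19.3 -17.7 4.3 0.14 -0.45 -0.85 255; 19.3 -17.7 4.3 0.14 -0.45 -0.85 255; 19.3 -17.7 4.3 0.14 -0.45 -0.85 255; 19.3 -17.7 4.3 0.14 -0.45 -0.85 255; 19.3 -17.7 4.3 0.14 -0.45 -0.85 255; 19.3 -17.7 4.3 0.14 -0.45 -0.85 255; 19.3 -17.7 4.3 0.14 -0.45 -0.85 255; 19.3 -17.7 4.3 0.14 -0.45 -0.85 255; 19.3 -17.7 4.3 0.14 -0.45 -0.85 255; 19.3 -17.7 4.3 0.14 -0.45 -0.85 255; 19.3 -17.7 4.3 0.14 -0.45 -0.85 255; 19.3 -17.7 4.3 0.14 -0.45 -0.85 255; 19.3 -17.7 4.3 0.14 -0.45 -0.85 255; 19.3 -17.7 4.3 0.14 -0.45 -0.85 255; 19.3 -17.7 4.3 0.14 -0.45 -0.85 255",
)

```text
clock: 29.02
eef_pos: [0.3749, 0.0767, 0.1699]
eef_rot: [154.3, 2.4, 89.1]
force: [1.1, -0.2, 0.3]
width: 0.0
```

Run:
```python
from h import *
log();a=push(-180);plan(*a,6,255);b=push(-150);plan(*b,3,255,start=a)
```

```text
t 29.02 q [ 21.5 -23.4 -46.7  43.5 -11.5 109.5] p [0.3749 0.0767 0.1699] rot [154.3   2.4  89.1] F [ 1.1 -0.2  0.3] w 0.0
6 rows: -0.2 -7.2 21 0.02 0.06 0.06 255; -0.4 -7.1 21 0.02 0.06 0.06 255; -0.5 -7.1 21 0.02 0.06 0.06 255; -0.7 -7 21 0.02 0.06 0.06 255; -0.8 -7 21 0.02 0.06 0.06 255; -1 -6.9 21 0.02 0.06 0.06 255
3 rows: -0 9.1 4.2 0 0 0 255; -0 9.1 4.2 0 0 0 255; -0 9.1 4.2 0 0 0 255
```

Call:
step_arm(
  plan="-0.2 -7.2 21 0.02 0.06 0.06 255; -0.4 -7.1 21 0.02 0.06 0.06 255; -0.5 -7.1 21 0.02 0.06 0.06 255; -0.7 -7 21 0.02 0.06 0.06 255; -0.8 -7 21 0.02 0.06 0.06 255; -1 -6.9 21 0.02 0.06 0.06 255; 0 0 0 0 0 0 255",
)

```text
clock: 29.9
eef_pos: [0.3889, 0.0733, 0.036]
eef_rot: [154.9, -0.1, 88.8]
force: [-1.2, -0.4, 0.1]
width: -0.0
```

Run:
```python
from h import *
log();a=push(-135);plan(*a,5,255)
```

```text
t 29.9 q [ 16.9 -12.1 -61.8  16.2  -7.5 106.5] p [0.3889 0.0733 0.036 ] rot [ 1.549e+02 -1.000e-01  8.880e+01] F [-1.2 -0.4  0.1] w -0.0
5 rows: -0.8 8.6 3.6 0.01 -0.02 0.02 255; -0.8 8.6 3.6 0.01 -0.02 0.02 255; -0.8 8.6 3.6 0.01 -0.02 0.02 255; -0.8 8.7 3.6 0.01 -0.02 0.02 255; -0.7 8.7 3.6 0.01 -0.02 0.02 255
```

Call:
step_arm(
  plan="-0.8 8.6 3.6 0 -0.02 0.02 255; -0.8 8.6 3.6 0 -0.02 0.02 255; -0.8 5 2.2 0 -0.02 0.02 255; -0.8 4 1.7 0 -0.02 0.02 255; -0.7 3 1.3 0 -0.02 0.02 255; 0 3 1.3 0 0 0 255; 0 3 1.3 0 0 0 255; 0 3 1.3 0 0 0 255; 0 3 1.3 0 0 0 255; 0 3 1.3 0 0 0 255",
)

```text
clock: 31.15
eef_pos: [0.4418, 0.0684, 0.0411]
eef_rot: [154.6, 0.1, 88.1]
force: [-0.6, 0.1, -0.4]
width: 0.001
```

Run:
```python
from h import *
log();s,p,R=cur();print("off",(TT.inv().apply(p-T0)*1000).round(1))
```

```text
t 31.15 q [ 13.7  -5.9 -56.4  15.   -6.7 104.1] p [0.4418 0.0684 0.0411] rot [1.546e+02 1.000e-01 8.810e+01] F [-0.6  0.1 -0.4] w 0.001
off [-128.8    0.4   26.1]
```

Call:
step_arm(
  plan="0 3.3 2.4 0 0 0 255; 0 3.3 2.4 0 0 0 255; 0 3.3 2.4 0 0 0 255; 0 3.3 2.4 0 0 0 255; 0 4 2.2 0 0 0 255; 0 4 2.2 0 0 0 255",
)

```text
clock: 31.9
eef_pos: [0.4699, 0.0676, 0.0382]
eef_rot: [154.5, 0.0, 88.1]
force: [-2.4, -0.6, 5.2]
width: -0.003
```

Run:
```python
from h import *
log();s,p,R=cur();print("off",(TT.inv().apply(p-T0)*1000).round(1));a=push(100);plan(*a,20,255)
c=camera("wrist");save(c,"w9")
```

```text
t 31.9 q [ 12.5  -2.3 -53.8  13.7  -6.2 103. ] p [0.4699 0.0676 0.0382] rot [154.5   0.   88.1] F [-2.4 -0.6  5.2] w -0.003
off [-100.7    0.5   23.2]
20 rows: -0 9.1 4.3 0.01 0 -0 255; -0 9.1 4.3 0.01 0 -0 255; -0 9.1 4.3 0.01 0 -0 255; -0 9.1 4.3 0.01 0 -0 255; -0 9.1 4.3 0.01 0 -0 255; -0 9.1 4.3 0.01 0 -0 255; -0 9.1 4.3 0.01 0 -0 255; -0 9.1 4.3 0.01 0 -0 255; -0 9.1 4.3 0.01 0 -0 255; -0 9.1 4.3 0.01 0 -0 255; -0 9.1 4.3 0.01 0 -0 255; -0 9.1 4.3 0.01 0 -0 255; -0 9.1 4.3 0.01 0 -0 255; -0 9.1 4.3 0.01 0 -0 255; -0 9.1 4.3 0.01 0 -0 255; -0 9.1 4.3 0.01 0 -0 255; -0 9.1 4.3 0.01 0 -0 255; -0 9.1 4.3 0.01 0 -0 255; -0 9.1 4.3 0.01 0 -0 255; -0 9.1 4.3 0.01 0 -0 255
```

View pics/w9.png

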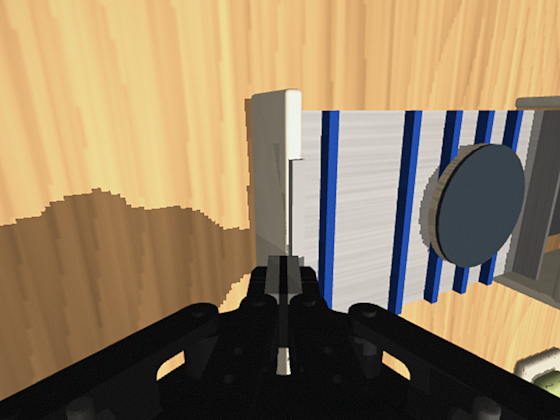

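The coaster is at (480,205) and the panel at columns 250-300, with the fingers against it. I'll check how far the tray has moved.

Run:
```python
from h import *
c=camera("wrist");W=(TT.inv().apply((cloud(c)-T0).reshape(-1,3))*1000).reshape(c["frame"].shape)
print("row130 rails",[W[200,u].round(1).tolist() for u in(328,406,300,294,260,275)])
print("panel top row130",[W[130,u].round(0).tolist() for u in range(244,312,6)])
print("panel row240",[W[240,u].round(0).tolist() for u in range(244,326,6)])
log()
```

```text
row130 rails [[-64.6, 24.7, 7.4], [-5.3, 18.4, 7.7], [-100.3, 35.9, 40.0], [-103.5, 36.4, 40.6], [-105.3, 28.8, 6.0], [-104.9, 32.8, 24.1]]
panel top row130 [[-105.0, 63.0, -15.0], [-102.0, 63.0, -15.0], [-106.0, 64.0, 3.0], [-105.0, 64.0, 10.0], [-105.0, 64.0, 18.0], [-106.0, 65.0, 25.0], [-106.0, 65.0, 31.0], [-105.0, 65.0, 36.0], [-103.0, 65.0, 37.0], [-100.0, 65.0, 37.0], [-76.0, 63.0, -1.0], [-72.0, 63.0, -1.0]]
panel row240 [[-107.0, -0.0, -16.0], [-104.0, -1.0, -16.0], [-105.0, 4.0, -1.0], [-105.0, 7.0, 7.0], [-105.0, 10.0, 15.0], [-105.0, 12.0, 23.0], [-105.0, 15.0, 30.0], [-105.0, 17.0, 35.0], [-104.0, 18.0, 40.0], [-102.0, 18.0, 42.0], [-76.0, -0.0, 0.0], [-71.0, -1.0, -1.0], [-67.0, -2.0, -0.0], [-66.0, -0.0, 4.0]]
t 32.0 q [ 12.5  -2.2 -53.8  13.7  -6.2 103. ] p [0.4699 0.0676 0.0382] rot [154.5   0.   88.1] F [-0.1  0.3  1.3] w -0.001
```

```bash
python3 - <<'E'
from h import *
c=camera("wrist");W=(TT.inv().apply((cloud(c)-T0).reshape(-1,3))*1000).reshape(c["frame"].shape)
for v in(250,254,258,262,270,280,300): print(v,[(u,W[v,u].round(0).astype(int).tolist()) for u in range(252,324,8)])
s,p,R=cur();K=c["camera_matrix"]
for q in([0,0,0],[0,0,.017],[0,.012,.017],[.011,0,.017],[-.011,0,.017]):
    w=p+R.apply(q);x=K@(c["R"]@w+c["t"]);print(q,(TT.inv().apply(w-T0)*1000).round(1),(x[:2]/x[2]).round(0),x[2].round(3))
E
python3 -c "
import cv2;a=cv2.imread('pics/w9.png');cv2.imwrite('pics/w9c.png',cv2.resize(a[80:320,210:360],None,fx=2.5,fy=2.5,interpolation=cv2.INTER_CUBIC))"
```

```text
250 [(252, [-103, -8, -16]), (260, [-105, 0, 2]), (268, [-105, 4, 13]), (276, [-105, 8, 24]), (284, [-105, 11, 33]), (292, [-104, 13, 40]), (300, [-101, 13, 40]), (308, [-73, -7, 0]), (316, [-68, -8, 0])]
254 [(252, [-103, -10, -15]), (260, [-105, -3, 3]), (268, [-105, 1, 13]), (276, [-105, 6, 25]), (284, [-105, 9, 33]), (292, [-104, 11, 40]), (300, [-101, 11, 40]), (308, [-73, -10, 0]), (316, [-67, -11, -1])]
258 [(252, [-103, -13, -16]), (260, [-105, -5, 3]), (268, [-116, 12, 40]), (276, [-113, 12, 41]), (284, [-109, 11, 41]), (292, [-107, 12, 45]), (300, [-101, 9, 41]), (308, [-73, -12, 0]), (316, [-67, -14, -1])]
262 [(252, [-104, -15, -15]), (260, [-106, -7, 4]), (268, [-118, 12, 44]), (276, [-114, 11, 44]), (284, [-112, 12, 46]), (292, [-108, 11, 47]), (300, [-100, 6, 39]), (308, [-73, -15, -1]), (316, [-67, -16, 0])]
270 [(252, [-124, 8, 40]), (260, [-121, 8, 43]), (268, [-121, 12, 50]), (276, [-118, 12, 53]), (284, [-115, 11, 53]), (292, [-112, 11, 54]), (300, [-105, 7, 48]), (308, [-102, 8, 50]), (316, [-67, -22, -1])]
280 [(252, [-127, 8, 48]), (260, [-124, 8, 50]), (268, [-124, 12, 58]), (276, [-121, 11, 59]), (284, [-119, 12, 61]), (292, [-116, 12, 62]), (300, [-113, 12, 63]), (308, [-106, 7, 58]), (316, [-104, 8, 60])]
300 [(252, [-136, 15, 74]), (260, [-133, 14, 74]), (268, [-130, 13, 74]), (276, [-128, 13, 74]), (284, [-123, 9, 70]), (292, [-123, 13, 76]), (300, [-121, 14, 79]), (308, [-120, 14, 81]), (316, [-116, 12, 79])]
[0, 0, 0] [-101.1    0.5   23. ] [283. 261.] 0.17
[0, 0, 0.017] [-93.8   0.4   7.6] [283. 248.] 0.186
[0, 0.012, 0.017] [-83.    0.4  12.8] [304. 248.] 0.186
[0.011, 0, 0.017] [-93.8  11.4   7.6] [283. 230.] 0.183
[-0.011, 0, 0.017] [-93.8 -10.6   7.6] [283. 267.] 0.189
```

View pics/w9c.png

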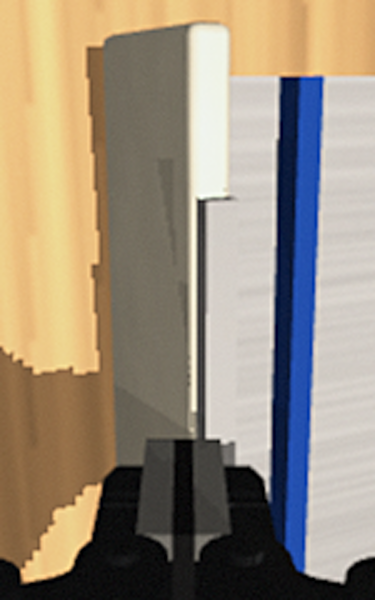

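The tray has moved 13 mm, but the depth shows the fingertips at the panel's top edge, higher than my tool model says. I'll back off and measure the real fingertip height numerically.

Call:
step_arm(
  plan="0 -1 -5 0 0 0 255; 0 -9 -4.2 0 0 0 255; 0 -9 -4.2 0 0 0 255; 0 -9 -4.2 0 0 0 255; 0 -9 -4.2 0 0 0 255; 0 -9 -4.2 0 0 0 255; 0 0 0 0 0 0 255",
)

```text
clock: 32.92
eef_pos: [0.4111, 0.0693, 0.0411]
eef_rot: [154.6, 0.1, 88.1]
force: [0.9, -0.0, 0.2]
width: -0.0
```

Run:
```python
from h import *
log();s,p,R=cur();tc=lambda w:(TT.inv().apply(w-T0)*1000)
print("tcp tray",tc(p).round(1),"tip",tc(p+R.apply([0,0,.017])).round(1))
for n in("wrist","scene"):
    c=camera(n);save(c,n+"10");np.savez("pics/%s10.npz"%n,**c);W=cloud(c);L=(R.inv().apply((W-p).reshape(-1,3))*1000).reshape(W.shape)
    V=cv2.cvtColor(c["frame"],cv2.COLOR_RGB2HSV)
    m=(np.abs(L[...,0])<25)&(np.abs(L[...,1])<30)&(L[...,2]>-70)&(L[...,2]<40)&(W[...,2]>.006)&(c["depth"]>0)
    Q=L[m];print(n,len(Q))
    for z in range(-70,40,8):
        k=(Q[:,2]>=z)&(Q[:,2]<z+8)
        if k.sum(): print(z,k.sum(),"x",Q[k,0].min().round(0),Q[k,0].max().round(0),"y",Q[k,1].min().round(0),Q[k,1].max().round(0))
c=np.load("pics/wrist10.npz");W=(TT.inv().apply((cloud(c)-T0).reshape(-1,3))*1000).reshape(c["frame"].shape)
P=W.reshape(-1,3);k=(P[:,2]>30)&(P[:,2]<44)&(P[:,0]>-125)&(P[:,0]<-90)&(P[:,1]>30);print("panel top x",np.percentile(P[k,0],[5,95]).round(1),"z",np.median(P[k,2]).round(1)); dark(c)
```

```text
t 32.92 q [ 15.4  -9.9 -59.4  16.1  -7.4 105.6] p [0.4111 0.0693 0.0411] rot [1.546e+02 1.000e-01 8.810e+01] F [ 0.9 -0.   0.2] w -0.0
tcp tray [-159.5    0.3   26.1] tip [-152.2    0.3   10.8]
wrist 8195
-70 3659 x -11.0 14.0 y -30.0 30.0
-62 1709 x -13.0 14.0 y -30.0 30.0
-54 929 x -11.0 13.0 y -16.0 12.0
-46 636 x 6.0 12.0 y -14.0 13.0
-38 614 x 6.0 12.0 y -14.0 13.0
-30 504 x 6.0 12.0 y -14.0 13.0
-22 144 x 7.0 12.0 y -13.0 11.0
scene 220
-70 51 x -13.0 13.0 y -27.0 30.0
-62 31 x -16.0 10.0 y -24.0 29.0
-54 28 x -12.0 6.0 y -8.0 19.0
-46 34 x -10.0 9.0 y -11.0 19.0
-38 28 x -12.0 12.0 y -11.0 17.0
-30 32 x -11.0 9.0 y -5.0 18.0
-22 16 x -11.0 8.0 y -12.0 14.0
panel top x [-106.   -99.2] z 36.1
dark 5817 [55.1  9.  16.4] n [-0.001 -0.     1.   ] x [ 15.5 100.7] y [-34.8  50.6] z [15.1 17.3]
```

Both cameras agree that the shut fingertips end about 17 mm behind the TCP. I'll go lower and tip forward 40°, so the tips meet the panel about 30 mm above the table and the body stays clear of the housing.

```bash
cat >> h.py <<'E'
RP=Rt(90+TY)*Ro.from_euler('x',-40,degrees=True)
def push(off): 
    p=T0+TT.apply([off/1000,0,0]);p[2]=.010;return p,RP
E
python3 - <<'E'
from h import *
s,p,R=cur();a=push(-150);b=push(-110);plan(*a,5,255);plan(*b,6,255,start=a);q=s["qpos"]
for o in(-150,-110,0,100,145): k=push(o);q,e=ik(k[0],k[1],q);print(o,k[0].round(3),q.round(0),round(e,4))
E
```

```text
5 rows: -0.1 -1.1 6.4 -0.58 0 -0 255; -0.1 -1.5 6.3 -0.58 0 -0 255; -0.1 -1.8 6.3 -0.58 0 -0 255; -0.1 -2.1 6.2 -0.58 0 -0 255; -0.1 -2.4 6 -0.58 0 -0 255
6 rows: -0 5.1 4.3 0 0 0 255; -0 5.1 4.3 0 0 0 255; -0 5.1 4.3 0 0 0 255; -0 5.1 4.3 0 0 0 255; -0 5.1 4.3 0 0 0 255; -0 5.1 4.3 0 0 0 255
-150 [0.421 0.069 0.01 ] [ 21.  -5. -65.   3. -15. 110.] 0.1836
-110 [0.461 0.067 0.01 ] [ 17.  -1. -65.  -5. -12. 106.] 0.1252
0 [0.57  0.064 0.01 ] [ 11.  10. -61. -21.  -8. 100.] 0.0
100 [0.67  0.061 0.01 ] [  8.  19. -48. -16.  -7.  98.] 0.0
145 [0.715 0.059 0.01 ] [  7.  22. -41. -13.  -6.  97.] 0.0
```

```bash
cat >> h.py <<'E'
def push(off,tilt=25,z=.010): 
    p=T0+TT.apply([off/1000,0,0]);p[2]=z;return p,Rt(90+TY)*Ro.from_euler('x',-tilt,degrees=True)
E
python3 - <<'E'
from h import *
s,p,R=cur();a=push(-140);b=push(-116);c=push(20);plan(*a,4,255);plan(*b,5,255,start=a);q=s["qpos"]
for o,t in((-140,25),(-116,25),(20,25),(60,38),(142,38)): k=push(o,t);q,e=ik(k[0],k[1],q);print(o,k[0].round(3),q.round(0),round(e,4))
E
```

```text
4 rows: -0.1 0.8 9.1 0.02 0 -0 255; -0.1 0.9 9.1 0.02 0 -0 255; -0.1 0.9 9.1 0.02 0 -0 255; -0.1 0.9 9.1 0.02 0 -0 255
5 rows: -0 4.4 2 0 0 0 255; -0 4.4 2 0 0 0 255; -0 4.4 2 0 0 0 255; -0 4.4 2 0 0 0 255; -0 4.4 2 0 0 0 255
-140 [0.431 0.068 0.01 ] [ 14.  -3. -60.   9.  -7. 104.] 0.0
-116 [0.455 0.068 0.01 ] [ 13.  -0. -57.   9.  -6. 103.] 0.0
20 [0.59  0.063 0.01 ] [  9.  14. -41.  11.  -4.  99.] 0.0
60 [0.63  0.062 0.01 ] [  9.  15. -51. -13.  -7.  99.] 0.0
142 [0.712 0.06  0.01 ] [  7.  22. -39.  -9.  -6.  97.] 0.0
```

Call:
step_arm(
  plan="-0.1 0.8 9.1 0.02 0 0 255; -0.1 0.9 9.1 0.02 0 0 255; -0.1 0.9 9.1 0.02 0 0 255; -0.1 0.6 7 0.02 0 0 255; 0 4.4 2 0 0 0 255; 0 4.4 2 0 0 0 255; 0 4.4 2 0 0 0 255; 0 4.4 2 0 0 0 255; 0 4.4 2 0 0 0 255; 0 4.4 2 0 0 0 255; 0 4.4 2 0 0 0 255",
)

```text
clock: 34.4
eef_pos: [0.4678, 0.0671, 0.0099]
eef_rot: [155.0, 0.0, 88.1]
force: [-2.4, -0.3, 1.8]
width: 0.001
```

```bash
cat >> h.py <<'E'
def tray(c):
    "panel top x in tray-0 coords and joint estimate"
    P=(TT.inv().apply((cloud(c)-T0).reshape(-1,3))*1000);s,p,R=cur();off=TT.inv().apply(p-T0)[0]*1000
    k=(P[:,2]>31)&(P[:,2]<41)&(P[:,0]>off-15)&(P[:,0]<off+45)&(P[:,1]>35)&(P[:,1]<75)
    print("tcp off",off.round(1),"panel top",k.sum(),np.percentile(P[k,0],[5,50,95]).round(1) if k.sum() else "")
E
python3 - <<'E'
from h import *
log();tray(camera("wrist"));a=push(20);plan(*a,20,255)
E
```

```text
t 34.4 q [ 12.3   1.1 -55.9   8.8  -6.  102.9] p [0.4678 0.0671 0.0099] rot [155.    0.   88.1] F [-2.4 -0.3  1.8] w 0.001
tcp off -102.0 panel top 3139 [-102.  -100.3  -95.2]
20 rows: 0 5.5 2.6 0 0 -0 255; 0 5.5 2.6 0 0 -0 255; 0 5.5 2.6 0 0 -0 255; 0 5.5 2.6 0 0 -0 255; 0 5.5 2.6 0 0 -0 255; 0 5.5 2.6 0 0 -0 255; 0 5.5 2.6 0 0 -0 255; 0 5.5 2.6 0 0 -0 255; 0 5.5 2.6 0 0 -0 255; 0 5.5 2.6 0 0 -0 255; 0 5.5 2.6 0 0 -0 255; 0 5.5 2.6 0 0 -0 255; 0 5.5 2.6 0 0 -0 255; 0 5.5 2.6 0 0 -0 255; 0 5.5 2.6 0 0 -0 255; 0 5.5 2.6 0 0 -0 255; 0 5.5 2.6 0 0 -0 255; 0 5.5 2.6 0 0 -0 255; 0 5.5 2.6 0 0 -0 255; 0 5.5 2.6 0 0 -0 255
```

Real contact now: the panel moves with the tips at about 2.4 N. Pushing on.

Call:
step_arm(
  plan="0 4.5 2.1 0 0 0 255; 0 5.5 2.6 0 0 0 255; 0 5.5 2.6 0 0 0 255; 0 5.5 2.6 0 0 0 255; 0 5.5 2.6 0 0 0 255; 0 5.5 2.6 0 0 0 255; 0 5.5 2.6 0 0 0 255; 0 5.5 2.6 0 0 0 255; 0 5.5 2.6 0 0 0 255; 0 5.5 2.6 0 0 0 255; 0 5.5 2.6 0 0 0 255; 0 5.5 2.6 0 0 0 255; 0 5.5 2.6 0 0 0 255; 0 5.5 2.6 0 0 0 255; 0 5.5 2.6 0 0 0 255; 0 5.5 2.6 0 0 0 255; 0 5.5 2.6 0 0 0 255; 0 5.5 2.6 0 0 0 255; 0 5.5 2.6 0 0 0 255; 0 5.5 2.6 0 0 0 255",
)

```text
clock: 36.95
eef_pos: [0.5971, 0.063, 0.0091]
eef_rot: [155.0, 0.0, 88.1]
force: [-2.0, 1.0, 1.3]
width: -0.001
```

Run:
```python
from h import *
log();c=camera("wrist");tray(c);dark(c)
s,p,R=cur();off=TT.inv().apply(p-T0)[0]*1000
a=push(off+66,38,.010);plan(*a,11,255)
```

```text
t 36.95 q [  8.4  14.3 -39.7  11.3  -4.4  99.3] p [0.5971 0.063  0.0091] rot [155.    0.   88.1] F [-2.   1.   1.3] w -0.001
tcp off 27.5 panel top 3175 [27.3 29.  34.2]
dark 11 [-0.2  7.  20.9] n [ 0.711 -0.652  0.264] x [-1.5  1. ] y [6.4 7.6] z [17.6 23.5]
11 rows: 0 5.5 2.5 -0.24 0 -0 255; 0 5.4 2.6 -0.24 0 -0 255; 0 5.4 2.7 -0.24 0 -0 255; 0 5.3 2.8 -0.24 0 -0 255; 0 5.2 2.9 -0.24 0 -0 255; 0 5.2 3 -0.24 0 -0 255; 0 5.1 3.1 -0.24 0 -0 255; 0 5 3.2 -0.24 0 -0 255; 0 5 3.3 -0.24 0 -0 255; 0 4.9 3.5 -0.24 0 -0 255; 0 4.8 3.6 -0.24 0 -0 255
```

Call:
step_arm(
  plan="0 5.5 2.5 -0.24 0 0 255; 0 5.4 2.6 -0.24 0 0 255; 0 5.4 2.7 -0.24 0 0 255; 0 5.3 2.8 -0.24 0 0 255; 0 5.2 2.9 -0.24 0 0 255; 0 5.2 3 -0.24 0 0 255; 0 5.1 3.1 -0.24 0 0 255; 0 5 3.2 -0.24 0 0 255; 0 5 3.3 -0.24 0 0 255; 0 4.9 3.5 -0.24 0 0 255; 0 4.8 3.6 -0.24 0 0 255",
)

```text
clock: 38.38
eef_pos: [0.665, 0.0611, 0.0098]
eef_rot: [141.0, 0.0, 88.2]
force: [-0.8, -0.3, 0.1]
width: 0.001
```

Run:
```python
from h import *
log();c=camera("wrist");tray(c)
a=push(124,38,.010);plan(*a,6,255);plan(*push(150,38,.010),10,255,start=a)
```

```text
t 38.38 q [  8.4  18.2 -47.3 -14.1  -6.4  98. ] p [0.665  0.0611 0.0098] rot [141.    0.   88.2] F [-0.8 -0.3  0.1] w 0.001
tcp off 94.8 panel top 3286 [ 89.4  91.  124.9]
6 rows: 0 3.8 3 0.04 0 -0 255; 0 3.8 3 0.04 0 -0 255; 0 3.8 3 0.04 0 -0 255; 0 3.9 3 0.04 0 -0 255; 0 3.9 3 0.04 0 -0 255; 0 3.9 3 0.04 0 -0 255
10 rows: -0 2 1.6 0 0 0 255; -0 2 1.6 0 0 0 255; -0 2 1.6 0 0 0 255; -0 2 1.6 0 0 0 255; -0 2 1.6 0 0 0 255; -0 2 1.6 0 0 0 255; -0 2 1.6 0 0 0 255; -0 2 1.6 0 0 0 255; -0 2 1.6 0 0 0 255; -0 2 1.6 0 0 0 255
```

Call:
step_arm(
  plan="0 3.8 3 0.04 0 0 255; 0 3.8 3 0.04 0 0 255; 0 3.8 3 0.04 0 0 255; 0 3.8 3 0 0 0 255; 0 3.8 3 0 0 0 255; 0 3.8 3 0 0 0 255; 0 3.2 2.5 0 0 0 255; 0 3.2 2.5 0 0 0 255; 0 2.4 1.9 0 0 0 255",
)

```text
clock: 39.55
eef_pos: [0.7001, 0.0597, 0.0055]
eef_rot: [142.3, 0.1, 88.3]
force: [-44.7, 1.2, 27.5]
width: 0.0
```

Run:
```python
from h import *
log();c=camera("wrist");tray(c)
```

```text
t 39.55 q [  7.6  21.5 -41.1  -9.9  -5.7  97.3] p [0.7001 0.0597 0.0055] rot [1.423e+02 1.000e-01 8.830e+01] F [-44.7   1.2  27.5] w 0.0
tcp off 129.6 panel top 2723 [123.8 125.  128.2]
```

High force (45 N). Something is blocking, so I'll relieve it at once and find out what.

Call:
step_arm(
  plan="0 -4 -3 0 0 0 255; 0 -8 -10 0 0 0 255; 0 -8 -10 0 0 0 255; 0 -8 -10 0 0 0 255; 0 -8 -10 0 0 0 255; 0 0 0 0 0 0 255",
)

```text
clock: 40.35
eef_pos: [0.6425, 0.0614, 0.0192]
eef_rot: [142.2, 0.1, 88.3]
force: [0.8, -0.3, 0.6]
width: -0.003
```

Run:
```python
from h import *
log()
for n in("wrist","top","scene"):
    c=camera(n);save(c,n+"11");np.savez("pics/%s11.npz"%n,**c)
    P=(TT.inv().apply((cloud(c)-T0).reshape(-1,3))*1000).reshape(c["frame"].shape)
    d=c["depth"]>0
    for nm,z0,z1 in(("panel top",32,42),("housing top",58,70)):
        k=d&(P[...,2]>z0)&(P[...,2]<z1)&(np.abs(P[...,1])<75)&(P[...,0]>90)&(P[...,0]<420)
        if k.sum()>5: print(n,nm,k.sum(),"x",np.percentile(P[k][:,0],[1,5,50,95]).round(1),"y",np.percentile(P[k][:,1],[1,99]).round(0),"z",np.median(P[k][:,2]).round(1))
```

```text
t 40.35 q [  8.8  15.  -48.4 -10.8  -6.5  98.3] p [0.6425 0.0614 0.0192] rot [1.422e+02 1.000e-01 8.830e+01] F [ 0.8 -0.3  0.6] w -0.003
wrist panel top 4049 x [123.3 123.8 125.1 127.1] y [-68.  74.] z 36.4
wrist housing top 24575 x [123.9 125.1 172.4 269.7] y [-69.  74.] z 62.5
top panel top 82 x [124.2 124.6 126.1 127.7] y [-71.  72.] z 36.5
top housing top 4796 x [126.6 135.8 253.1 379.2] y [-73.  74.] z 63.7
scene panel top 291 x [129.7 145.  276.  386.6] y [-75. -71.] z 37.1
scene housing top 5649 x [130.4 142.4 270.  384. ] y [-74.  73.] z 64.3
```

Run:
```python
from h import *
for f in("top0","top11","scene0","scene11"):
    c=np.load("pics/%s.npz"%f);P=(TT.inv().apply((cloud(c)-T0).reshape(-1,3))*1000).reshape(c["frame"].shape);d=c["depth"]>0
    k=d&(P[...,2]>30)&(P[...,2]<42)&(np.abs(P[...,1])<78)&(P[...,0]<135)&(P[...,0]>-140)
    h=d&(P[...,2]>58)&(P[...,2]<70)&(np.abs(P[...,1])<65)&(P[...,0]>100)&(P[...,0]<440)
    # profile of heights along x on a centre-ish line
    print(f,"panel",k.sum(),np.percentile(P[k][:,0],[5,50,95]).round(1),"housing x",np.percentile(P[h][:,0],[.2,1,99,99.8]).round(1),"y all",np.percentile(P[d&(P[...,2]>58)&(P[...,2]<70)&(np.abs(P[...,1])<110)&(P[...,0]>200)&(P[...,0]<350)][:,1],[.5,99.5]).round(1))
c=np.load("pics/wrist11.npz");P=(TT.inv().apply((cloud(c)-T0).reshape(-1,3))*1000)
for y in(-50,40,60):
    k=(np.abs(P[:,1]-y)<4)&(P[:,0]>105)&(P[:,0]<170)&(P[:,2]>-20);Q=P[k];print("y",y,[(x,Q[(Q[:,0]>=x)&(Q[:,0]<x+3),2].min().round(0),Q[(Q[:,0]>=x)&(Q[:,0]<x+3),2].max().round(0)) for x in range(114,160,3) if ((Q[:,0]>=x)&(Q[:,0]<x+3)).any()])
```

```text
top0 panel 181 [-118.7 -116.  -110.1] housing x [125.1 126.9 391.2 394.5] y all [-74.6  83.3]
top11 panel 102 [124.1 126.  127.7] housing x [124.4 126.6 391.5 393.7] y all [-74.6  83.4]
scene0 panel 187 [-117.1 -111.4  128.2] housing x [127.8 130.6 393.6 395.6] y all [-75.5  84.3]
scene11 panel 98 [ -1.4  56.1 130.6] housing x [127.5 130.4 393.6 395.6] y all [-75.4  84.4]
y -50 [(120, np.float64(-16.0), np.float64(-15.0)), (123, np.float64(-16.0), np.float64(3.0)), (126, np.float64(-16.0), np.float64(-1.0)), (129, np.float64(-16.0), np.float64(-15.0)), (132, np.float64(-16.0), np.float64(-15.0)), (135, np.float64(-16.0), np.float64(-15.0)), (141, np.float64(62.0), np.float64(63.0)), (144, np.float64(62.0), np.float64(63.0)), (147, np.float64(62.0), np.float64(63.0)), (150, np.float64(62.0), np.float64(63.0)), (153, np.float64(62.0), np.float64(63.0)), (156, np.float64(62.0), np.float64(63.0)), (159, np.float64(62.0), np.float64(63.0))]
y 40 [(114, np.float64(-16.0), np.float64(-14.0)), (117, np.float64(-16.0), np.float64(-14.0)), (120, np.float64(-17.0), np.float64(59.0)), (123, np.f
[... 553 characters left out ...]
0 [(114, np.float64(-17.0), np.float64(-15.0)), (117, np.float64(-17.0), np.float64(-14.0)), (120, np.float64(-17.0), np.float64(60.0)), (123, np.float64(-17.0), np.float64(62.0)), (126, np.float64(-17.0), np.float64(63.0)), (129, np.float64(-17.0), np.float64(63.0)), (132, np.float64(-17.0), np.float64(63.0)), (135, np.float64(-17.0), np.float64(64.0)), (138, np.float64(62.0), np.float64(64.0)), (141, np.float64(62.0), np.float64(64.0)), (144, np.float64(62.0), np.float64(64.0)), (147, np.float64(62.0), np.float64(64.0)), (150, np.float64(62.0), np.float64(64.0)), (153, np.float64(62.0), np.float64(64.0)), (156, np.float64(62.0), np.float64(64.0)), (159, np.float64(62.0), np.float64(64.0))]
```

The housing roof's front edge is at about 123-125 mm and the panel face at 124 mm, with about 243 mm travelled. The force direction (back and up) points to the gripper's wide linkage meeting the roof edge. I'll turn the gripper 90° so its narrow side faces the housing, and push with that.

```bash
cat >> h.py <<'E'
def push2(off,z=.011,tilt=40):
    p=T0+TT.apply([off/1000,0,0]);p[2]=z;return p,Rt(180+TY,-tilt)
E
python3 - <<'E'
from h import *
print(push2(0)[1].apply([[0,0,1],[1,0,0]]).round(2))
s,p,R=cur();q=np.array([8,18,-45,-10,-6,8.])
for o in(60,100,145,150): k=push2(o);q,e=ik(k[0],k[1],q);print(o,k[0].round(3),q.round(0),round(e,4))
a=push2(60,.09);print("rot",np.degrees((R.inv()*a[1]).magnitude()))
up=(p+np.array([-.03,0,.07]),R);plan(*up,3,255);screw(*a,20,255,start=up)
n=20;w=(R.inv()*a[1]).as_rotvec();A=sum(Ro.from_rotvec(w/n*k).as_matrix() for k in range(n));sh=np.linalg.solve(A,R.inv().apply(a[0]-up[0]));pp,RR=up;q=s["qpos"]
for k in range(n):
    pp=pp+RR.apply(sh);RR=RR*Ro.from_rotvec(w/n);q,e=ik(pp,RR,q)
    if k%5==4:print(k,pp.round(3),q.round(0),round(e,4))
E
```

```text
[[ 0.64 -0.02 -0.77]
 [-0.77  0.02 -0.64]]
60 [0.63  0.062 0.011] [  9.  15. -53. -18.  -7.   9.] 0.0
100 [0.67  0.061 0.011] [  8.  19. -48. -16.  -7.   8.] 0.0
145 [0.715 0.059 0.011] [  7.  22. -41. -13.  -6.   7.] 0.0
150 [0.72  0.059 0.011] [  7.  23. -41. -13.  -6.   7.] 0.0
rot 89.92707374368239
3 rows: -0.3 6.4 -24.6 0 0 0 255; -0.3 6.4 -24.6 0 0 0 255; -0.3 6.4 -24.6 0 0 0 255
20 x: -0.5 0.6 0.5 -0.02 -0.02 -0.9 255
4 [0.618 0.059 0.089] [  9.   5. -47.   0.  -7.  76.] 0.0
9 [0.622 0.059 0.09 ] [  9.   5. -48.  -1.  -7.  54.] 0.0
14 [0.627 0.06  0.09 ] [  9.   5. -48.  -2.  -7.  31.] 0.0
19 [0.63  0.062 0.09 ] [  9.   6. -48.  -3.  -7.   9.] 0.0
```

Call:
step_arm(
  plan="-0.3 6.4 -24.6 0 0 0 255; -0.3 6.4 -24.6 0 0 0 255; -0.3 6.4 -24.6 0 0 0 255; -0.5 0.6 0.5 0 0 -1 255; -0.5 0.6 0.5 0 0 -1 255; -0.5 0.6 0.5 0 0 -1 255; -0.5 0.6 0.5 0 0 -1 255; -0.5 0.6 0.5 0 0 -1 255; -0.5 0.6 0.5 0 0 -1 255; -0.5 0.6 0.5 0 0 -1 255; -0.5 0.6 0.5 0 0 -1 255; -0.5 0.6 0.5 0 0 -1 255; -0.5 0.6 0.5 0 0 -1 255; -0.5 0.6 0.5 0 0 -1 255; -0.5 0.6 0.5 0 0 -1 255; -0.5 0.6 0.5 0 0 -1 255; -0.5 0.6 0.5 0 0 -1 255; -0.5 0.6 0.5 0 0 -1 255",
)

```text
clock: 42.75
eef_pos: [0.6338, 0.0599, 0.0923]
eef_rot: [170.5, 36.9, 162.4]
force: [-0.4, 0.2, 0.1]
width: -0.003
```

Run:
```python
from h import *
log();a=push2(85);plan(*a,5,255);plan(*push2(125),6,255,start=a)
```

```text
t 42.75 q [  8.8   6.2 -44.8   1.6  -6.6  20.9] p [0.6338 0.0599 0.0923] rot [170.5  36.9 162.4] F [-0.4  0.2  0.1] w -0.003
5 rows: 6.5 -1 15.5 -0.01 -0.08 -0.5 255; 6.7 -0.7 15.4 -0.01 -0.08 -0.5 255; 6.8 -0.4 15.4 -0.01 -0.08 -0.5 255; 6.9 -0.2 15.3 -0.01 -0.08 -0.5 255; 7 0.1 15.3 -0.01 -0.08 -0.5 255
6 rows: -5.1 0 4.3 0 0 0 255; -5.1 0 4.3 0 0 0 255; -5.1 0 4.3 0 0 0 255; -5.1 0 4.3 0 0 0 255; -5.1 0 4.3 0 0 0 255; -5.1 0 4.3 0 0 0 255
```

Call:
step_arm(
  plan="6.5 -1 15.5 -0.01 -0.08 -0.5 255; 6.7 -0.7 15.4 -0.01 -0.08 -0.5 255; 6.8 -0.4 15.4 -0.01 -0.08 -0.5 255; 6.9 -0.2 15.3 -0.01 -0.08 -0.5 255; 7 0.1 15.3 -0.01 -0.08 -0.5 255; -5.1 0 4.3 0 0 0 255; -5.1 0 4.3 0 0 0 255; -5.1 0 4.3 0 0 0 255; 0 0 0 0 0 0 255",
)

```text
clock: 43.88
eef_pos: [0.6824, 0.0607, 0.0115]
eef_rot: [-179.7, 40.2, 178.5]
force: [-0.1, -0.3, 0.4]
width: 0.002
```

Run:
```python
from h import *
log();tray(camera("top"));plan(*push2(122),3,255)
```

```text
t 43.88 q [  8.2  19.6 -46.2 -15.5  -6.5   7.4] p [0.6824 0.0607 0.0115] rot [-179.7   40.2  178.5] F [-0.1 -0.3  0.4] w 0.002
tcp off 111.6 panel top 16 [124.4 125.7 126.6]
3 rows: -2.6 -0.1 2.3 -0 0.02 0.02 255; -2.6 -0.1 2.3 -0 0.02 0.02 255; -2.6 -0.1 2.3 -0 0.02 0.02 255
```

Call:
step_arm(
  plan="-2.6 0 2.3 0 0.02 0.02 255; -2.6 0 2.3 0 0 0 255; -2.6 0 2.3 0 0 0 255; -1.6 0 1.2 0 0 0 255; -1.6 0 1.2 0 0 0 255",
)

```text
clock: 44.55
eef_pos: [0.6971, 0.0602, 0.0117]
eef_rot: [-179.8, 40.1, 178.4]
force: [0.4, 0.8, -0.4]
width: 0.0
```

Run:
```python
from h import *
log();tray(camera("top"))
```

```text
t 44.55 q [  7.9  20.7 -44.  -14.4  -6.3   7.3] p [0.6971 0.0602 0.0117] rot [-179.8   40.1  178.4] F [ 0.4  0.8 -0.4] w 0.0
tcp off 126.9 panel top 17 [124.5 125.3 126.5]
```

Call:
step_arm(
  plan="-1.6 0 1.3 0 0 0 255; -1.6 0 1.3 0 0 0 255; -1.6 0 1.3 0 0 0 255",
)

```text
clock: 44.98
eef_pos: [0.6985, 0.0602, 0.0087]
eef_rot: [-179.8, 39.7, 178.5]
force: [-28.0, 1.2, 14.6]
width: -0.002
```

The same stop again, now with a slim gripper, so the tray itself is stopped here. I'll look at the panel/roof profile numerically in the stored pictures.

Run:
```python
from h import *
for f in("wrist11","top11"):
    c=np.load("pics/%s.npz"%f);P=(TT.inv().apply((cloud(c)-T0).reshape(-1,3))*1000).reshape(c["frame"].shape)
    print(f,"cam",(TT.inv().apply(-c["R"].T@c["t"]-T0)*1000).round(0))
    # choose image line passing panel top at y~55
    k=np.argwhere((np.abs(P[...,0]-125)<2)&(np.abs(P[...,1]-55)<2)&(np.abs(P[...,2]-36)<3))
    v,u=k[len(k)//2];print(v,u)
    if f=="wrist11": print([(uu,P[v,uu].round(0).astype(int).tolist(),c["frame"][v,uu].tolist()) for uu in range(u-24,u+30,3)])
    else: print([(vv,P[vv,u].round(0).astype(int).tolist(),c["frame"][vv,u].tolist()) for vv in range(v+8,v-14,-1)])
c=np.load("pics/wrist2.npz") if False else np.load("pics/w2.npz")
P=(TT.inv().apply((cloud(c)-T0).reshape(-1,3))*1000).reshape(c["frame"].shape)
m=(P[...,0]>100)&(P[...,0]<180)&(np.abs(P[...,1])<110)&(c["depth"]>0)
for z in range(-15,70,8):
    k=m&(P[...,2]>=z)&(P[...,2]<z+8);Q=P[k]
    if len(Q): print(z,len(Q),"x",np.percentile(Q[:,0],[1,10,50]).round(0),"y",np.percentile(Q[:,1],[1,50,99]).round(0))
```

```text
wrist11 cam [-24.  70. 128.]
149 407
[(383, [125, 53, 20], [122, 115, 99]), (386, [124, 54, 22], [121, 115, 99]), (389, [124, 54, 24], [125, 116, 102]), (392, [124, 54, 25], [129, 123, 106]), (395, [124, 54, 27], [126, 120, 104]), (398, [123, 54, 30], [126, 120, 105]), (401, [124, 54, 30], [122, 116, 100]), (404, [123, 54, 33], [125, 117, 102]), (407, [124, 55, 34], [123, 115, 100]), (410, [124, 55, 35], [120, 114, 100]), (413, [125, 55, 36], [240, 238, 216]), (416, [125, 55, 38], [122, 114, 100]), (419, [126, 55, 39], [94, 91, 83]), (422, [125, 55, 41], [92, 87, 75]), (425, [124, 55, 43], [117, 109, 94]), (428, [124, 55, 45], [119, 113, 99]), (431, [124, 55, 46], [120, 113, 99]), (434, [125, 55, 47], [126, 117, 100])]
top11 cam [-262.  -60. 1041.]
152 251
[(160, [121, 60, -15], [166, 139, 92]), (159, [123, 60, -13], [159, 128, 85]), (158, [127, 60, -15], [140, 113, 77]), (157, [130, 60, -16], [111, 92, 66]), (156, [123, 57, 11], [93, 81, 64]), (155, [125, 57, 14], [94, 86, 73]), (154, [125, 56, 23], [85, 78, 67]), (153, [126, 56, 28], [94, 90, 77]), (152, [126, 55, 36], [104, 96, 86
[... 260 characters left out ...]
71, 162]), (144, [138, 52, 63], [167, 169, 160]), (143, [141, 52, 64], [166, 170, 162]), (142, [143, 52, 65], [164, 171, 160]), (141, [146, 52, 66], [162, 167, 157]), (140, [149, 52, 65], [165, 167, 159]), (139, [154, 53, 60], [164, 169, 158])]
-15 1974 x [101. 110. 150.] y [-109.  -75.  105.]
-7 2001 x [100. 103. 117.] y [-76. -23.  78.]
1 861 x [113. 125. 126.] y [-76. -48.  79.]
9 890 x [124. 125. 126.] y [-76. -52.  79.]
17 901 x [124. 125. 129.] y [-76. -56.  79.]
25 500 x [124. 126. 146.] y [-76. -75.  81.]
33 525 x [124. 125. 146.] y [-76. -75.  80.]
41 940 x [123. 124. 125.] y [-76. -71.  78.]
49 1059 x [123. 124. 125.] y [-76. -67.  78.]
57 4733 x [124. 126. 149.] y [-76. -19.  81.]
```

Run:
```python
from h import *
import json
D=[json.loads(l) for l in open("log.jsonl")]
d=min(D,key=lambda d:abs(d["clock"]-32.92));p=np.array(d["eef_pos"]);R=Ro.from_euler('xyz',d["eef_rot"],degrees=True)
for f in("scene10","wrist10"):
    c=np.load("pics/%s.npz"%f);W=cloud(c);L=(R.inv().apply((W-p).reshape(-1,3))*1000);Wf=W.reshape(-1,3)
    V=c["frame"].max(-1).reshape(-1)
    Q=L[(Wf[:,2]>.03)&(c["depth"].reshape(-1)>0)&(np.abs(L[:,0])<70)&(np.abs(L[:,1])<75)&(L[:,2]>-170)&(L[:,2]<30)&(V<110)]
    print(f)
    for z in range(-170,10,10):
        k=(Q[:,2]>=z)&(Q[:,2]<z+10)
        if k.sum()>3: print(z,k.sum(),"x",np.percentile(Q[k,0],[2,98]).round(0),"y",np.percentile(Q[k,1],[2,98]).round(0))
log()
```

```text
scene10
-170 116 x [-38.  15.] y [-12.  41.]
-160 117 x [-38.  17.] y [-12.  41.]
-150 86 x [-36.  16.] y [-5. 42.]
-140 54 x [-12.   9.] y [-11.  42.]
-130 110 x [-18.   8.] y [-32.  44.]
-120 121 x [-20.   4.] y [-39.  52.]
-110 151 x [-19.  11.] y [-52.  64.]
-100 121 x [-18.   8.] y [-49.  61.]
-90 113 x [-17.  13.] y [-43.  54.]
-80 88 x [-15.  11.] y [-37.  46.]
-70 85 x [-13.  13.] y [-28.  38.]
-60 27 x [-14.  -1.] y [-7. 18.]
-50 38 x [-11.   7.] y [-9. 19.]
-40 37 x [-11.  10.] y [-6. 18.]
-30 36 x [-11.   8.] y [-4. 17.]
-20 6 x [-9.  7.] y [ 2. 10.]
wrist10
-120 129 x [20. 21.] y [-18.  18.]
-110 7515 x [10. 20.] y [-55.  53.]
-100 13991 x [ 2. 18.] y [-56.  55.]
-90 10884 x [-5. 18.] y [-49.  48.]
-80 7034 x [-8. 16.] y [-41.  40.]
-70 5362 x [-8. 14.] y [-35.  34.]
-60 1553 x [-9. 14.] y [-21.  22.]
-50 677 x [ 7. 12.] y [-13.  12.]
-40 761 x [ 7. 12.] y [-13.  13.]
-30 559 x [ 7. 12.] y [-13.  12.]
-20 56 x [11. 12.] y [-6.  5.]
t 44.98 q [  7.8  21.1 -43.4 -13.8  -6.2   7.2] p [0.6985 0.0602 0.0087] rot [-179.8   39.7  178.5] F [-28.    1.2  14.6] w -0.002
```

The panel is now flush with the housing front and doesn't move at 28-45 N, far above the roughly 5.5 N of catch plus friction, so this looks like the hard stop. I'll retreat and make the last checks.

Call:
step_arm(
  plan="2 0 -2 0 0 0 255; 10 0 -10 0 0 0 255; 15 0 -15 0 0 0 255; 10 0 -25 0 0 0 255; 5 0 -30 0 0 0 255; 0 0 -35 0 0 0 255; 0 0 -35 0 0 0 255; 0 0 -35 0 0 0 255; 0 0 0 0 0 0 255",
)

```text
clock: 46.1
eef_pos: [0.5366, 0.0645, 0.1278]
eef_rot: [-179.8, 39.6, 178.5]
force: [0.3, -0.3, 0.3]
width: 0.003
```

Run:
```python
from h import *
log()
for n in("wrist","top"):
    c=camera(n);save(c,n+"12");np.savez("pics/%s12.npz"%n,**c);P=(TT.inv().apply((cloud(c)-T0).reshape(-1,3))*1000).reshape(c["frame"].shape)
    k=(P[...,2]>5)&(P[...,2]<33)&(np.abs(P[...,1])<70)&(P[...,0]>100)&(P[...,0]<160);l=(P[...,2]>43)&(P[...,2]<58)&(np.abs(P[...,1])<70)&(P[...,0]>100)&(P[...,0]<160)
    print(n,"panel face",k.sum(),np.percentile(P[k][:,0],[5,50,95]).round(1),"lip",np.percentile(P[l][:,0],[5,50,95]).round(1) if l.sum() else "")
    s=(P[...,2]<50)&(P[...,2]>-20)&(np.abs(P[...,1])<60)&(P[...,0]>150)&(P[...,0]<380);print("through slots",s.sum(),[ (x,np.percentile(P[s&(np.abs(P[...,0]-x)<10)][:,2],[5,50]).round(0).tolist()) for x in range(170,380,20) if (s&(np.abs(P[...,0]-x)<10)).any()])
# housing opening as first seen from the wrist (tray pulled out)
c=np.load("pics/w2.npz");P=(TT.inv().apply((cloud(c)-T0).reshape(-1,3))*1000).reshape(c["frame"].shape)
k=(P[...,2]>2)&(P[...,2]<45)&(P[...,0]>118)&(P[...,0]<400)&(np.abs(P[...,1])<85)&(c["depth"]>0)
Q=P[k]
for y in range(-80,90,10):
    q=Q[np.abs(Q[:,1]-y)<5]
    if len(q)>5: print(y,len(q),np.percentile(q[:,0],[5,50,95]).round(0),np.percentile(q[:,2],[5,95]).round(0))
a,b=np.load("pics/top0.npz"),np.load("pics/top12.npz")
dd=cv2.absdiff(cv2.GaussianBlur(a["frame"],(7,7),0),cv2.GaussianBlur(b["frame"],(7,7),0)).max(-1);print("shelf diff",dd[148:290,140:195].max(),"mat diff",dd[160:262,355:440].max())
```

```text
t 46.1 q [ 12.3  -9.1 -54.4   6.   -9.   10.8] p [0.5366 0.0645 0.1278] rot [-179.8   39.6  178.5] F [ 0.3 -0.3  0.3] w 0.003
wrist panel face 3017 [123.2 124.4 125.5] lip [123.2 124.4 125.7]
through slots 1 [(210, [-1.0, -1.0])]
top panel face 172 [124.6 125.7 127. ] lip [124.4 125.8 127. ]
through slots 0 []
-80 1455 [128. 160. 206.] [ 4. 43.]
-70 1992 [125. 170. 210.] [ 4. 43.]
-60 131 [125. 126. 128.] [ 3. 44.]
-50 121 [125. 126. 128.] [ 4. 43.]
-40 119 [125. 126. 128.] [ 4. 44.]
-30 110 [124. 125. 128.] [ 4. 43.]
-20 104 [124. 125. 128.] [ 4. 44.]
-10 96 [124. 125. 128.] [ 4. 43.]
0 92 [124. 125. 128.] [ 4. 43.]
10 89 [124. 125. 128.] [ 4. 44.]
20 87 [124. 125. 127.] [ 3. 44.]
30 78 [124. 125. 128.] [ 4. 44.]
40 79 [124. 125. 128.] [ 4. 44.]
50 78 [124. 125. 128.] [ 3. 44.]
60 71 [124. 125. 128.] [ 3. 43.]
70 64 [124. 125. 135.] [ 4. 44.]
80 400 [124. 133. 153.] [ 4. 37.]
shelf diff 11 mat diff 15
```

Run:
```python
from h import *
log();print(job_done())
```

```text
t 46.2 q [ 12.3  -8.8 -54.4   5.8  -9.   10.7] p [0.5368 0.0643 0.1257] rot [-179.7   39.4  178.5] F [ 1.   0.2 -0.2] w 0.0
the job is handed in; nothing more can be done
None
```

I flipped the coaster, laid the spatula back on its mat and pushed the tray in until it stopped hard. I handed the job in at 46 s, but I'm not certain the tray clicked home.

**Flip:** the blade went under the coaster and rolled only about 36°, because joint 4 runs out of range near 38°. With the coaster's foot held in the channel, the blade edge then pushed it over. Measured from the first wrist picture after the flip and again with the tray about 13 mm in, the dark face was up and level, with its top 17.1 and 16.4 mm above the deck (17 expected). Only the blade touched it. I couldn't see it again once it was inside the housing.

**Spatula:** it lies on the mat in its original pose. The top picture shows the mat and the toiletry shelf unchanged apart from image noise.

**Tray, where the checks disagree:**
- **For being home:** the panel is flush with the housing front and did not move under 28 N, well above the catch's roughly 5.5 N.
- **Against:** I measured about 243 mm of travel, where 260 mm was stated from fully out. Either the tray started about 17 mm in, or it stopped short. I never saw the click itself.

**Force:** the first push peaked at about 45 N forward (about 52 N in all) at the wrist before I backed off. I first blamed the gripper linkage meeting the housing roof. A second push with the gripper turned stopped at the same place, so it was most likely fingertips on the panel. If the gripper body did touch, it passed the 40 N limit.

**Pushing height:** the shut fingertips were about 17 mm behind the TCP, not 17 mm ahead as stated. My first push therefore caught the panel's top edge and I redid it lower.

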